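Fit the drive sprocket on a tilted gearbox's splined shaft

TASK

Fit the big drive sprocket with the long round hub onto the splined output shaft of the gearbox that leans on its stand, hub outward: turn it until you feel its splines drop in between the shaft's, push it fully home against the shaft's shoulder and let go. Do not force it, and leave the other loose things on the bench where they are.

Things in the scene. Friction and masses are not known exactly. Their poses are not given: they have to be found in the camera images.
- drive_sprocket: Loose steel chain sprocket, 0.24 to 0.39 kg, flat on the bench, hub up, on the robot's left or right. Disc with 16 teeth, 88 mm across, 8 mm thick; on it a round hub 47 mm across whose end is 34 mm above the disc's underside (26 mm of hub to grip). Origin: middle of the disc's underside; z along the bore, out of the hub; an internal spline on +x and every 60 degrees.
- sprocket_bore (a point): Middle of the drive sprocket's bore at the hub's end, 34 mm along z from its origin. The bore goes right through and has six straight inward splines along all its 34 mm: 29 mm across their tips, 37 mm between them, each 5.2 mm wide.
- gearcase: Aluminium gearbox case fixed on a low grey stand, leaning towards the robot (give or take the stand's yaw) so that its output shaft points up, 32 degrees from vertical. Origin: on the shaft's axis in the plane of its shoulder; z outward along the shaft; y level, towards a bearing cap 98 mm away (68 mm across, top 3 mm below the shoulder plane). The case face is 12 mm below that plane.
- shaft_shoulder (a point): Same point as the gearcase's origin: middle of the shaft's shoulder, a steel collar 47 mm across, on which the sprocket's disc rests when home. The shaft is stiff to turn (about 0.4 N m), so a sprocket pressed lightly (up to 10 N) on the ends of the splines can be turned without carrying it round.
- spline_ends (a point): On the shaft's axis where its six straight splines end, 26 mm out from the shoulder: 35 mm across the tips, 27 mm at the roots, each 8 mm wide, ends barely chamfered. Meshed, the sprocket has 1 mm (3.6 degrees) of play each way. The splines' angle about the axis differs every time and is not reported; they repeat every 60 degrees.
- shaft_end (a point): Tip of the shaft's nose, on its axis, 43 mm out from the shoulder. The nose, a plain thread 26 mm across that passes freely through the bore, runs from the spline ends to here; its last 4 mm taper to 18 mm.
- small_sprocket: Bystander: loose flat sprocket, 68 mm across, 13 mm high, with no long hub, flat on the bench (left or right, opposite to the drive sprocket). Origin under its middle.
- lock_nut: Bystander: loose large hexagon nut, 36 mm across flats, 16 mm high. Origin under its middle.
- bearing: Bystander: loose ball bearing, 47 mm across, 14 mm high. Origin under its middle.
- big_spanner: Bystander: loose dark ring spanner, 248 mm long along its y, 39 mm wide, 11 mm high. Origin under its middle.
- screwdriver: Bystander: loose screwdriver, 215 mm long along its y, 22 mm wide, 20 mm high. Origin under its middle.
- piston: Bystander: loose piston standing on its skirt, 60 mm across, 54 mm high. Origin under its middle.

How it is judged (in metres and radians):
At the end, for the whole second after the job is handed in: The drive sprocket sits on the output shaft, hub outward, its disc within 3 mm of the shaft's shoulder (splines meshed over their whole length), centred within 5 mm and square to the shaft within 4 degrees, released and at rest (z of drive_sprocket in the frame of gearcase below 0.003 m and distance between drive_sprocket and gearcase below 0.005 m and angle between the z axis of drive_sprocket and the z axis of gearcase, either way round below 0.07 rad and linear speed of drive_sprocket below 0.01 m/s); the robot touches nothing.
It fails at once if the sprocket is rammed against the shaft or case with more than 150 N (contact force between drive_sprocket and gearcase above 150 N).
It fails at once if a bystander is moved more than 30 mm (distance of any of small_sprocket, lock_nut, bearing, big_spanner, screwdriver, piston from where it was at the start of the episode above 0.03 m).
It also fails if it takes over 48 s, if anything falls off the work surface, if the arm or the gripper's body presses on something with over 40 N, if the wrist force passes 120 N, or if a joint passes its speed limit or range.

ROBOT

A 6-joint arm with a two-finger parallel gripper is mounted at the origin on a cart in front of the work surface, level with it; the furniture and walls round the work are solid. World frame = base frame: x ahead of the robot, y to its left, z up, the work surface at z = 0. Lengths are in mm, angles in rad, forces in N, time in s.
With the tool pointing down it reaches from about 350 to 850 mm from the base axis. Payload 8.1 kg.
Tool frame: the origin (TCP) lies on the centre line of the jaws, within the pads' length; the fingertips stand 25 mm ahead of it and the grasp point (between the pads) lies 6 mm ahead of it (bot.tip_reach is the z of the fingertips in the tool frame, in mm); z points along the fingers, x is the direction in which the jaws open and shut, and the axes are right-handed (so a half turn about z gives the same grasp; the last joint's range is limited). The gripper opens to 93 mm and grips with 3 to 60 N. Pads are 15 mm wide; open, the fingers measure 128 mm over their backs; the gripper's body (75 mm by 188 mm) begins 65 mm behind the grasp point.
Start: joints at [-1.399, 0.13, 1.488, -0, 1.523, -0.085], TCP at [152.412, -580.324, 243.635] pointing down, gripper open.
Joint ranges: [-2.96, 2.96], [-0.89, 2.26], [0.02, 2.5], [-1.34, 4.48], [0, 2.73], [-2.66, 2.66]. Speed limits (rad/s): [2.39, 2.39, 2.79, 3.14, 3.14, 3.14].

INTERFACE

Orientations are given as a unit quaternion [w, x, y, z].
In Python, from cell import bot gives the robot as it stands.
- The arm moves only by the tool carry_out, never from a script. Its argument "steps" is a list of rows, each a list of 7 numbers: the turn, a rotation vector about the tool's x, y, z each as a share of 4 degrees, from -1 to 1, then the shift along the tool's x, y, z each as a share of 3 cm, from -1 to 1, then the opening, from 0 (shut) to 1 (fully open). A call has exactly 5 rows; each row shifts and turns the commanded pose from where the row before left it, along the tool's axes as they then stand; what a row does not reach is not made up. A row lasts 1/12 s, in which the tool goes at most 41.7 mm and 7.16 degrees, less where a joint would pass 70% of its speed; a pose out of reach is approached as far as the arm can. A call with a number of a shift or a turn outside -1 to 1 is refused whole. A call with a gripper value outside its range is refused whole. The fingers move at their own pace and stop on an object; "newtons" is the grip in N (left out, the last holds). Time passes only in rows, so rows that do not move let the fingers close, or fill a call up. It gives the time, the measured TCP pose, the force and the opening at its end, in the units of the state.
- bot.get_obs(): the state, without advancing time (a new reading comes with each control period).
- bot.capture(name): name is "scene" or "side" or "wrist"; returns (picture, depth): 480x640x3 uint8, red, green, blue; 480x640 float32, mm along the optical axis (not along the pixel's ray), 0 where there is no reading.
- bot.camera_info(name): a dict with "fov_y" (degrees; the focal length in pixels is half the picture's height over the tangent of half this angle, whatever the lens; pixels are square), "cx", "cy" (the principal point, pixels), "view" (4x4, takes a point from world to camera coordinates). Camera axes: x right, y down, z forward; pixel columns grow to the right and rows downward; lengths in mm; the calibration is good to about 2 mm. A picture is of the moment at which its call begins: read the wrist's pose just before it. camera_info takes no time and is no camera call; for the wrist camera it gives the pose at the moment of the call.
- bot.job_done(): hands the job in, once; it reports no verdict.
Trained networks look in the newest picture that a camera, given by its name, has taken for a name from the list of things; names that differ only in an ending like _2 or _b are one class to them, and where a whole thing is asked for, a point or a joint stands for the part that bears it (a point fixed in the world has none). Each returns a list of dicts, best first, with "conf" (0 to 1); they miss things now and then, are a little off and sometimes report something else, mostly with a low value. They report only what shows in the picture. A call takes as long as a camera call.
- bot.boxes_of(camera, name): "position" ([x, y, z] in mm, in world coordinates, good to about 4 mm: the middle of the surface that is visible of it).
- bot.regions_of(camera, name): "region" (480x640 bool, what is visible of it).
- bot.mark_of(camera, name): "position" ([x, y, z] in mm, in world coordinates, good to about 4 mm: a listed point, or the origin of a listed thing).
The state is a dict: "time_s": time; "joint_positions": joint angles; "qd": joint speeds; "joint_efforts": joint torques, N m; "tool_pos": TCP position; "tool_rot": TCP orientation; "ft_force": force on the tool from outside, world axes, zero at the start; "torque": the same for the moment, N m; "finger_gap": opening from 0.0 (shut) to 1.0 (fully open).
Only numpy, scipy, OpenCV 4.12 (cv2) and the standard library are available. Lean on these libraries where they do the work, as an engineer would, in place of code of your own. Each camera call takes 0.05 s, during which the arm holds its last target.

## Working session

There is one attempt and no reset: what is moved stays moved. The work goes in short steps, Python scripts to look and compute and a tool call to move; the robot and the scene stay as the last step left them, time stands still between calls to the robot, and variables do not carry over. Pictures are saved under pics/ and viewed, and the job is handed in when it is done.

Besides the shell and the picture viewer there is one more tool, called after ">>>" as name([rows], argument=value, ...), one row to a line, values as JSON. carry_out: Moves the arm, as the interface text tells. Shift numbers are shares of 3 cm and turn numbers shares of 4 degrees, none past 1 either way. Its arguments: {"type":"object","properties":{"steps":{"type":"array","items":{"type":"array","items":{"type":"number"}}},"newtons":{"type":"number"}},"required":["steps"]}

```bash
ls; mkdir -p pics; python3 - <<'E'
from cell import bot
import cv2,json
o=bot.get_obs();print(o)
for n in("scene","side"):
    p,d=bot.capture(n);cv2.imwrite(f"pics/{n}0.png",p[:,:,::-1])
    i=bot.camera_info(n);print(n,i)
    for t in("drive_sprocket","sprocket_bore","gearcase","spline_ends","shaft_end"):
        print(t,[(r["conf"],r["position"]) for r in bot.mark_of(n,t)][:3])
E
```

```text
pics
{'time_s': 0.0, 'joint_positions': array([-1.39938739e+00,  1.31128351e-01,  1.48927543e+00,  1.07530072e-06,
        1.52298110e+00, -8.53869720e-02]), 'qd': array([ 0.00055183, -0.00011525, -0.0005307 ,  0.00086962,  0.00024752,
       -0.00038649]), 'joint_efforts': array([ 1.13064016e-03, -5.59837282e+01, -4.91753626e+01,  7.67898420e-02,
        3.52476630e-02, -1.01330422e-04]), 'tool_pos': array([ 152.3309544 , -579.80747381,  242.60911257]), 'tool_rot': array([-6.06210535e-04,  7.91827563e-01, -6.10744060e-01, -6.59942474e-04]), 'ft_force': array([0.11514526, 0.3451188 , 0.43631514]), 'torque': array([ 0.00770944, -0.02327227, -0.01154327]), 'finger_gap': 0.9999696236285965}
scene {'fov_y': 56.52435927200889, 'cx': 320.07100303100526, 'cy': 240.16367764138442, 'view': array([[-6.62983321e-01, -7.48443415e-01, -1.68987952e-02,
         3.51907083e+02],
       [-5.72439826e-01,  5.21365200e-01, -6.32843561e-01,
         3.65064835e+02],
       [ 4.82458040e-01, -4.09891183e-01, -7.74095251e-01,
         8.48256451e+02],
       [ 0.00000000e+00,  0.00000000e+00,  0.00000000
[... 231 characters left out ...]
151.1])]
shaft_end [(0.91, [532.5, -6.2, 164.7])]
side {'fov_y': 54.301220155949565, 'cx': 311.4017561629266, 'cy': 238.2636062752847, 'view': array([[ 9.59160766e-01, -2.82091767e-01, -2.08532874e-02,
        -5.04666516e+02],
       [-1.96902222e-01, -6.12934657e-01, -7.65206260e-01,
         2.04341111e+02],
       [ 2.03076683e-01,  7.38061882e-01, -6.43447371e-01,
         1.00270278e+03],
       [ 0.00000000e+00,  0.00000000e+00,  0.00000000e+00,
         1.00000000e+00]])}
drive_sprocket [(0.81, [470.6, 348.2, 1.1])]
sprocket_bore [(0.85, [467.8, 348.5, 33.4])]
gearcase [(0.88, [556.1, -14.4, 124.5])]
spline_ends [(0.89, [540.2, -11.0, 148.5])]
shaft_end [(0.96, [529.1, -9.5, 164.1])]
```

View pics/scene0.png

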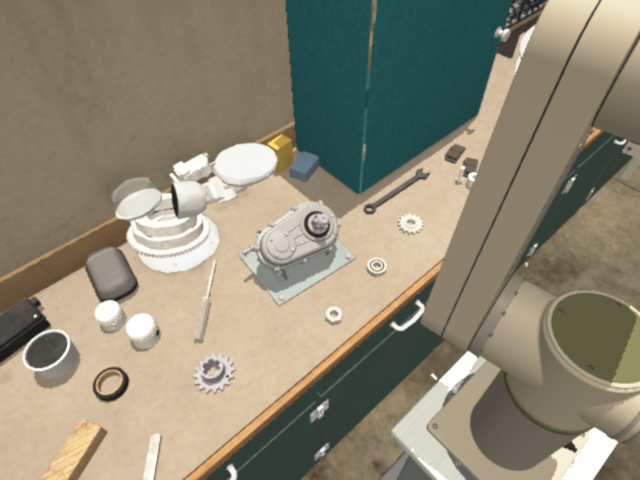

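View pics/side0.png

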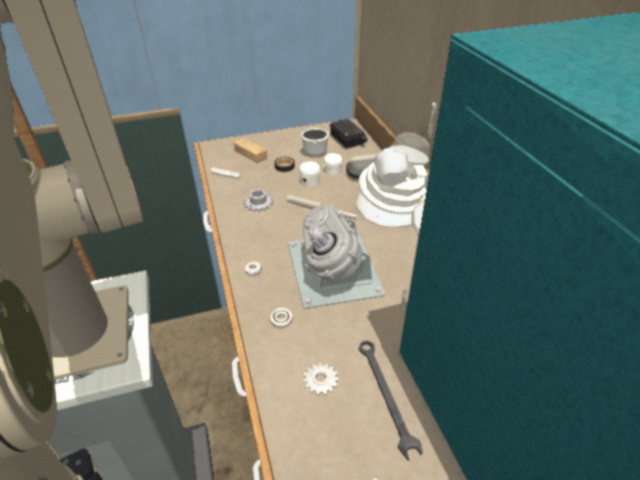

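```bash
cat > h.py <<'E'
import numpy as np,cv2
from cell import bot
from scipy.linalg import logm,expm
from scipy.spatial.transform import Rotation as R
def pose(o=None):
    o=o or bot.get_obs();q=o["tool_rot"];T=np.eye(4)
    T[:3,:3]=R.from_quat([q[1],q[2],q[3],q[0]]).as_matrix();T[:3,3]=o["tool_pos"];return T
def mk(p,z,x):
    z=np.array(z,float);z/=np.linalg.norm(z);x=np.array(x,float);x-=z*(x@z);x/=np.linalg.norm(x)
    T=np.eye(4);T[:3,:3]=np.c_[x,np.cross(z,x),z];T[:3,3]=p;return T
def rows(Tt,N=None,T0=None):
    T0=pose() if T0 is None else T0
    rel=np.linalg.inv(T0)@Tt
    L=np.real(logm(rel))
    def f(n):
        S=expm(L/n);return np.r_[np.degrees(R.from_matrix(S[:3,:3]).as_rotvec())/4,S[:3,3]/30]
    if N is None:
        N=5
        while abs(f(N)).max()>1 or np.linalg.norm(f(N)[3:])>1.3: N+=5
    print("N",N,np.round(f(N),3).tolist());return N
def px(cam,uv,d):
    i=bot.camera_info(cam);f=240/np.tan(np.radians(i["fov_y"]/2))
    p=np.array([(uv[0]-i["cx"])/f*d,(uv[1]-i["cy"])/f*d,d,1]);return (np.linalg.inv(i["view"])@p)[:3]
def proj(info,P):
    f=240/np.tan(np.radians(info["fov_y"]/2));c=(info["view"]@np.c_[np.atleast_2d(P),np.ones(len(np.atleast_2d(P)))].T)[:3]
    return np.c_[f*c[0]/c[2]+info["cx"],f*c[1]/c[2]+info["cy"]]
def cloud(cam,d,info=None):
    i=info or bot.camera_info(cam);f=240/np.tan(np.radians(i["fov_y"]/2))
    v,u=np.mgrid[:480,:640];P=np.stack([(u-i["cx"])/f*d,(v-i["cy"])/f*d,d,np.ones_like(d)],-1)
    return (P@np.linalg.inv(i["view"]).T)[...,:3]
def save(n,p): cv2.imwrite(f"pics/{n}.png",p[:,:,::-1])
E
python3 - <<'E'
from h import *
i=bot.camera_info("wrist");T=pose()
print(i["fov_y"],i["cx"],i["cy"]);print(np.round(i["view"]@T,3))
p,d=bot.capture("scene");W=cloud("scene",d)
for u,v in((245,165),(190,200),(120,200),(360,170),(480,90),(320,215),(213,373)):print((u,v),W[v,u].round())
# what lies near shaft/sprocket and high
m=(W[...,2]>100)&(W[...,0]<750)&(W[...,0]>200)&(abs(W[...,1])<600)
vv,uu=np.nonzero(m);import collections
h=collections.defaultdict(list)
for a in W[m]:h[(int(a[0]//50*50),int(a[1]//50*50))].append(a[2])
print({k:(len(v),round(max(v))) for k,v in sorted(h.items()) if len(v)>20})
ax=np.array([-24,7,38.]);ax/=np.linalg.norm(ax);S=np.array([555,-14.7,126.])
ax=np.array([-.53*.97,.53*.2,.848])
rows(mk(S+200*ax,-ax,[1,-.2,0]))
print(S+200*ax)
E
```

```text
62.788416432350225 315.17441875453585 241.05976992757698
[[ 1.00000e+00  1.00000e-03 -0.00000e+00  7.97000e-01]
 [-1.00000e-03  9.57000e-01 -2.89000e-01  3.75780e+01]
 [ 0.00000e+00  2.89000e-01  9.57000e-01  1.58344e+02]
 [ 0.00000e+00  0.00000e+00  0.00000e+00  1.00000e+00]]
(245, 165) [829.  -8. 127.]
(190, 200) [758. 183. 184.]
(120, 200) [873. 298. 177.]
(360, 170) [ 641. -242.   92.]
(480, 90) [ 636. -755.  112.]
(320, 215) [540. -11. 167.]
(213, 373) [471. 351.   2.]
{(500, -100): (57, 119), (500, -50): (369, 170), (500, 0): (255, 163), (500, 50): (189, 121), (500, 100): (50, 119), (550, -100): (102, 139), (550, -50): (300, 159), (550, 0): (537, 144), (550, 50): (496, 141), (550, 100): (353, 136), (600, -600): (1206, 435), (600, -550): (1369, 450), (600, -500): (1507, 464), (600, -450): (1700, 479), (600, -400): (1912, 494), (600, -350): (2318, 506), (600, -300): (2446, 521), (600, -250): (843, 525), (600, -50): (70, 145), (600, 0): (107, 146), (600, 50): (115, 141), (600, 100): (61, 132), (650, -250): (2585, 520), (700, -350): (91, 371), (700, -250): (2244, 504)}
N 25 [0.175, 0.285, -0.623, -0.266, -0.887, -0.098]
[452.18   6.5  295.6 ]
```

```bash
python3 - <<'E'
from h import *
T=pose();r=np.array([0.175,0.285,-0.623,-0.266,-0.887,-0.098])
S=np.eye(4);S[:3,:3]=R.from_rotvec(np.radians(r[:3]*4)).as_matrix();S[:3,3]=r[3:]*30
for k in range(26):
    if k%5==0:print(k,T[:3,3].round(),T[:3,2].round(2),(T[:3,3]+T[:3,0]*94-T[:3,2]*65).round())
    T=T@S
E
```

```text
0 [ 152. -580.  244.] [ 0. -0. -1.] [ 176. -671.  309.]
5 [ 263. -498.  260.] [ 0.09 -0.07 -0.99] [ 300. -576.  334.]
10 [ 353. -392.  276.] [ 0.2  -0.12 -0.97] [ 398. -455.  360.]
15 [ 415. -268.  290.] [ 0.31 -0.14 -0.94] [ 465. -314.  382.]
20 [ 449. -133.  298.] [ 0.41 -0.14 -0.9 ] [ 498. -160.  397.]
25 [452.   6. 295.] [ 0.52 -0.11 -0.85] [497.  -2. 400.]
```

>>> carry_out([
  [0.175,0.285,-0.623,-0.266,-0.887,-0.098,1],
  [0.175,0.285,-0.623,-0.266,-0.887,-0.098,1],
  [0.175,0.285,-0.623,-0.266,-0.887,-0.098,1],
  [0.175,0.285,-0.623,-0.266,-0.887,-0.098,1],
  [0.175,0.285,-0.623,-0.266,-0.887,-0.098,1],
])

```text
time_s: 1.07
tool_pos: [264.4, -496.8, 259.8]
tool_rot: [0.006, 0.853, -0.519, 0.059]
ft_force: [0.4, -0.2, -0.2]
finger_gap: 0.998
```

>>> carry_out([
  [0.175,0.285,-0.623,-0.266,-0.887,-0.098,1],
  [0.175,0.285,-0.623,-0.266,-0.887,-0.098,1],
  [0.175,0.285,-0.623,-0.266,-0.887,-0.098,1],
  [0.175,0.285,-0.623,-0.266,-0.887,-0.098,1],
  [0.175,0.285,-0.623,-0.266,-0.887,-0.098,1],
])

```text
time_s: 1.48
tool_pos: [353.3, -390.6, 276.6]
tool_rot: [0.012, 0.9, -0.421, 0.116]
ft_force: [0.4, 1.1, -0.8]
finger_gap: 1.0
```

>>> carry_out([
  [0.175,0.285,-0.623,-0.266,-0.887,-0.098,1],
  [0.175,0.285,-0.623,-0.266,-0.887,-0.098,1],
  [0.175,0.285,-0.623,-0.266,-0.887,-0.098,1],
  [0.175,0.285,-0.623,-0.266,-0.887,-0.098,1],
  [0.175,0.285,-0.623,-0.266,-0.887,-0.098,1],
])

```text
time_s: 1.9
tool_pos: [415.6, -266.8, 290.6]
tool_rot: [0.018, 0.933, -0.316, 0.171]
ft_force: [0.1, 0.1, 0.1]
finger_gap: 1.0
```

>>> carry_out([
  [0.175,0.285,-0.623,-0.266,-0.887,-0.098,1],
  [0.175,0.285,-0.623,-0.266,-0.887,-0.098,1],
  [0.175,0.285,-0.623,-0.266,-0.887,-0.098,1],
  [0.175,0.285,-0.623,-0.266,-0.887,-0.098,1],
  [0.175,0.285,-0.623,-0.266,-0.887,-0.098,1],
])

```text
time_s: 2.32
tool_pos: [448.8, -131.6, 298.1]
tool_rot: [0.024, 0.952, -0.206, 0.224]
ft_force: [-0.0, 0.6, 1.0]
finger_gap: 1.0
```

>>> carry_out([
  [0.175,0.285,-0.623,-0.266,-0.887,-0.098,1],
  [0.175,0.285,-0.623,-0.266,-0.887,-0.098,1],
  [0.175,0.285,-0.623,-0.266,-0.887,-0.098,1],
  [0.175,0.285,-0.623,-0.266,-0.887,-0.098,1],
  [0.175,0.285,-0.623,-0.266,-0.887,-0.098,1],
])

```text
time_s: 2.73
tool_pos: [451.7, 7.7, 296.0]
tool_rot: [0.029, 0.957, -0.093, 0.273]
ft_force: [0.6, 0.3, 0.7]
finger_gap: 0.999
```

>>> carry_out([
  [0,0,0,0,0,0,1],
  [0,0,0,0,0,0,1],
  [0,0,0,0,0,0,1],
  [0,0,0,0,0,0,1],
  [0,0,0,0,0,0,1],
])

```text
time_s: 3.15
tool_pos: [452.0, 5.2, 295.6]
tool_rot: [0.029, 0.957, -0.096, 0.272]
ft_force: [-0.6, 0.4, -0.2]
finger_gap: 1.002
```

```bash
python3 - <<'E'
from h import *
T=pose();i=bot.camera_info("wrist");p,d=bot.capture("wrist");save("w1",p)
np.savez("w1.npz",p=p,d=d,T=T,view=i["view"])
print(T.round(3))
for t in("gearcase","spline_ends","shaft_end"):
    print(t,[(r["conf"],r["position"]) for r in bot.mark_of("wrist",t)][:3])
E
```

```text
[[ 8.34000e-01 -1.99000e-01  5.15000e-01  4.51966e+02]
 [-1.67000e-01 -9.80000e-01 -1.08000e-01  5.17100e+00]
 [ 5.26000e-01  4.00000e-03 -8.50000e-01  2.95640e+02]
 [ 0.00000e+00  0.00000e+00  0.00000e+00  1.00000e+00]]
gearcase [(0.57, [549.2, -15.7, 126.7])]
spline_ends [(0.79, [540.4, -11.0, 149.4])]
shaft_end [(0.9, [526.5, -13.7, 165.2])]
```

View pics/w1.png

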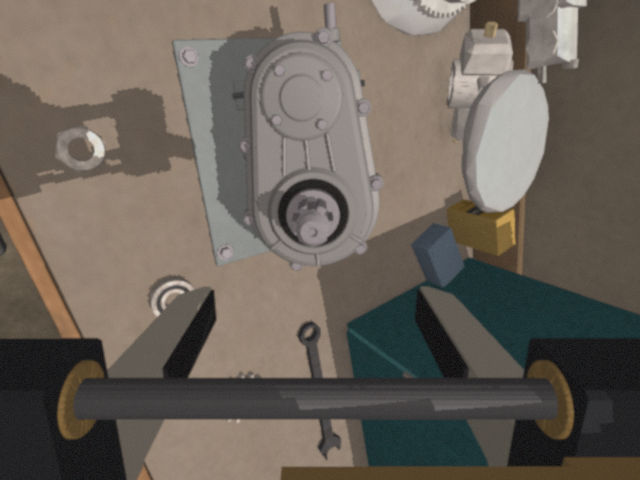

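```bash
python3 - <<'E'
from h import *
z=np.load("w1.npz");p,d=z["p"],z["d"];i=dict(bot.camera_info("wrist"));i["view"]=z["view"]
c=p[165:265,265:365];cv2.imwrite("pics/w1c.png",cv2.resize(c,(800,800)[:2],interpolation=cv2.INTER_CUBIC)[:600*800//800][:,:,::-1][:600] if 0 else cv2.resize(c,(600,600),interpolation=cv2.INTER_CUBIC)[:,:,::-1])
W=cloud("wrist",d,i)
# face points near lid: use signed dist to prior plane
ax=np.array([-.514,.106,.848]);S=np.array([553,-14.7,126.])
s=(W-S)@ax; r=np.linalg.norm((W-S)-s[...,None]*ax,axis=-1)
for rep in range(3):
    s=(W-S)@ax
    h,e=np.histogram(s[(r<140)&(d>0)],bins=np.arange(-40,60,2))
    m=(d>0)&(r<60)
    print({int(a):int(b) for a,b in zip(e,h) if b>40})
    break
v,u=np.mgrid[:480,:640]
cap=(np.hypot(u-300,v-97)<18)
for nm,mm in (("cap",cap),("face",(r>32)&(r<80)&(abs(s+12)<5)&(d>0))):
    P=W[mm&(d>0)];P0=P
    for k in range(4):
        cm=P.mean(0);n=np.linalg.svd(P-cm,full_matrices=False)[2][2];n*=np.sign(n[2]);e=(P-cm)@n
        P=P[abs(e)<2.5*e.std()+.1]
    print(nm,len(P0),len(P),n.round(4),e.std().round(2),np.degrees(np.arccos(n[2])).round(2),np.degrees(np.arctan2(n[1],-n[0])).round(2),"S offset",((S-cm)@n).round(2),cm.round(1))
E
```

```text
{-36: 122, -34: 270, -32: 388, -30: 465, -28: 582, -26: 485, -24: 251, -22: 151, -20: 115, -18: 165, -16: 208, -14: 745, -12: 1321, -10: 1697, -8: 3948, -6: 3929, -4: 2430, -2: 827, 0: 1545, 2: 2563, 4: 1723, 6: 312, 26: 85, 28: 191, 40: 88, 42: 240, 44: 423, 46: 59}
cap 1004 989 [-0.5292  0.0498  0.8471] 0.74 32.11 5.38 S offset 0.7 [561.9  85.  124.9]
face 5064 4542 [-0.5265  0.0573  0.8482] 1.04 31.98 6.21 S offset 10.05 [557.6  -8.4 116.6]
```

View pics/w1c.png

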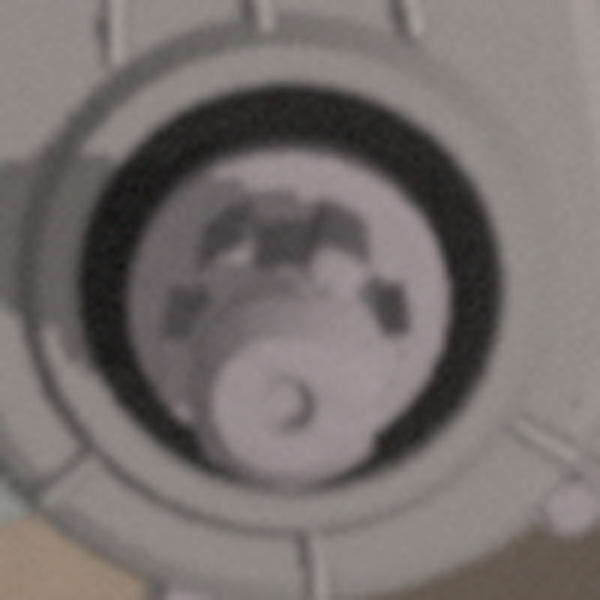

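```bash
cat >> h.py <<'E'
ax=np.array([-.527,.055,.848]);ax/=np.linalg.norm(ax)
gy=np.cross([0,0,1],[-ax[0],-ax[1],0]);gy=gy/np.linalg.norm(gy); gx=np.cross(gy,ax)
def ray(info,uv,P0,n):
    f=240/np.tan(np.radians(info["fov_y"]/2));V=np.linalg.inv(info["view"])
    o=V[:3,3];dd=V[:3,:3]@np.array([(uv[0]-info["cx"])/f,(uv[1]-info["cy"])/f,1])
    return o+dd*(((P0-o)@n)/(dd@n))
E
python3 - <<'E'
from h import *
print(gx,gy)
z=np.load("w1.npz");p,d=z["p"],z["d"];i=dict(bot.camera_info("wrist"));i["view"]=z["view"]
S=np.array([553,-14.7,126.])+2*ax
A=ray(i,(313.3,216.7),S,ax);B=ray(i,(313,232.8),S+43*ax,ax)
print(A.round(1),B.round(1),(B-43*ax).round(1))
C=(A+B-43*ax)/2
M=i["view"]@z["T"]  # cam from tool
Tc=mk(C+43*ax+225*ax,-ax,-gx if gx[0]<0 else gx)
Tt=Tc@M
print(C.round(1),Tt.round(3));print("tip",(Tt@[0,0,25,1]).round(1))
rows(Tt)
E
```

```text
[ 0.8434791  -0.08802913  0.52989987] [ 0.10380056  0.99459813 -0.        ]
[552.5 -13.9 128. ] [529.8 -11.8 164.4] [552.4 -14.1 128. ]
[552.5 -14.  128. ] [[ 8.45000e-01  5.50000e-02  5.33000e-01  4.90901e+02]
 [-8.70000e-02 -9.68000e-01  2.37000e-01 -4.55360e+01]
 [ 5.28000e-01 -2.47000e-01 -8.12000e-01  2.20731e+02]
 [ 0.00000e+00  0.00000e+00  0.00000e+00  1.00000e+00]]
tip [504.2 -39.6 200.4   1. ]
N 10 [0.5, -0.013, -0.115, 0.001, 0.186, 0.273]
```

>>> carry_out([
  [0.5,-0.013,-0.115,0.001,0.186,0.273,1],
  [0.5,-0.013,-0.115,0.001,0.186,0.273,1],
  [0.5,-0.013,-0.115,0.001,0.186,0.273,1],
  [0.5,-0.013,-0.115,0.001,0.186,0.273,1],
  [0.5,-0.013,-0.115,0.001,0.186,0.273,1],
])

```text
time_s: 3.77
tool_pos: [470.1, -23.4, 259.7]
tool_rot: [-0.05, 0.958, -0.051, 0.277]
ft_force: [-1.0, -0.2, -1.4]
finger_gap: 1.003
```

>>> carry_out([
  [0.5,-0.013,-0.115,0.001,0.186,0.273,1],
  [0.5,-0.013,-0.115,0.001,0.186,0.273,1],
  [0.5,-0.013,-0.115,0.001,0.186,0.273,1],
  [0.5,-0.013,-0.115,0.001,0.186,0.273,1],
  [0.5,-0.013,-0.115,0.001,0.186,0.273,1],
])

```text
time_s: 4.18
tool_pos: [491.5, -45.6, 220.6]
tool_rot: [-0.127, 0.952, -0.008, 0.279]
ft_force: [-0.0, 0.0, -0.1]
finger_gap: 0.998
```

>>> carry_out([
  [0,0,0,0,0,0,1],
  [0,0,0,0,0,0,1],
  [0,0,0,0,0,0,1],
  [0,0,0,0,0,0,1],
  [0,0,0,0,0,0,1],
])

```text
time_s: 4.6
tool_pos: [491.5, -44.1, 221.7]
tool_rot: [-0.127, 0.952, -0.007, 0.279]
ft_force: [-0.2, -0.6, -0.4]
finger_gap: 1.001
```

```bash
python3 - <<'E'
from h import *
T=pose();i=bot.camera_info("wrist");p,d=bot.capture("wrist");save("w2",p)
np.savez("w2.npz",p=p,d=d,T=T,view=i["view"])
C=np.array([552.5,-14,128])
print(proj(i,np.array([C,C+26*ax,C+43*ax])).round(1))
c=proj(i,C[None])[0].round().astype(int)
u0,v0=c-60
cv2.imwrite("pics/w2c.png",cv2.resize(p[v0:v0+120,u0:u0+120],(600,600),interpolation=cv2.INTER_CUBIC)[:,:,::-1])
dd=d[v0:v0+120,u0:u0+120];print(dd.min(),dd.max(),d[c[1],c[0]])
g=np.clip((dd-200)/100*255,0,255).astype(np.uint8);cv2.imwrite("pics/w2d.png",cv2.resize(g,(600,600),interpolation=cv2.INTER_NEAREST))
print(u0,v0)
E
```

```text
[[313.6 243. ]
 [313.5 243.2]
 [313.4 243.4]]
0.0 378.02304 226.45782
254 183
```

View pics/w2c.png

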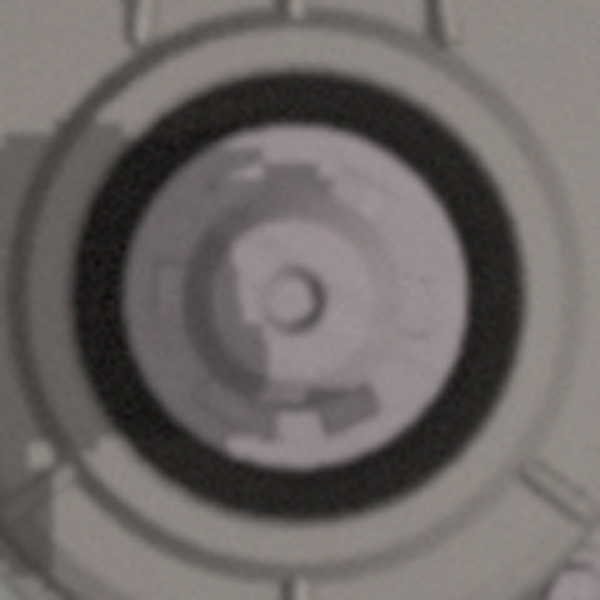

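View pics/w2d.png

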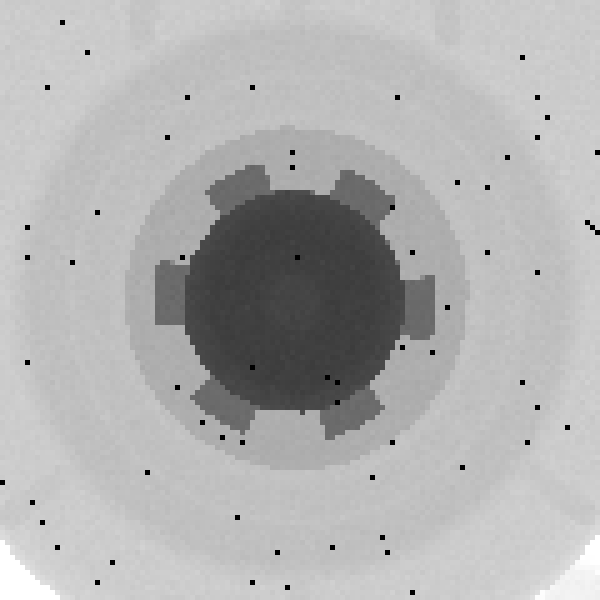

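```bash
python3 - <<'E'
from h import *
z=np.load("w2.npz");p,d=z["p"],z["d"];i=dict(bot.camera_info("wrist"));i["view"]=z["view"]
W=cloud("wrist",d,i);C=np.array([552.5,-14,128])
q=W-C;s=q@ax;a=q@gx;b=q@gy;r=np.hypot(a,b);ok=d>0
for nm,m in (("nose",ok&(r<10)),("ends",ok&(r>13.5)&(r<18)&(s>15)&(s<35)),("shoulder",ok&(r<22.5)&(abs(s)<6)&(r>17.5)),("face",ok&(r>38)&(r<60)&(abs(s+12)<6))):
    P=W[m];print(nm,m.sum(),np.median(s[m]).round(2),a[m].mean().round(2),b[m].mean().round(2))
    P=W[m]
    if nm!="ends":
        for k in range(4):
            cm=P.mean(0);n=np.linalg.svd(P-cm,full_matrices=False)[2][2];n*=np.sign(n[2]);e=(P-cm)@n;P=P[abs(e)<2.5*e.std()+.1]
        print(n.round(4),np.degrees(np.arccos(n[2])).round(2),np.degrees(np.arctan2(n[1],-n[0])).round(2))
# cap plane / centre dir
m=ok&(r>13.5)&(r<17.5)&(s>18)&(s<34)
from scipy.optimize import minimize
# centre from ring edges: circle fit of mask s>10
mask=(ok&(s>-5)&(r<26)).astype(np.uint8)
mask=cv2.medianBlur(mask,5);cs=max(cv2.findContours(mask,0,1)[0],key=cv2.contourArea);print("shoulder circle",cv2.minEnclosingCircle(cs),cv2.fitEllipse(cs))
mask=cv2.medianBlur((ok&(s>34)&(r<26)).astype(np.uint8),5);cs=max(cv2.findContours(mask,0,1)[0],key=cv2.contourArea);e=cv2.fitEllipse(cs);print("nose",e)
B=ray(i,e[0],C+26*ax,ax)-26*ax;print("centre from nose",B.round(2),((B-C)@gx).round(2),((B-C)@gy).round(2))
ph=np.arctan2(((W-B)@gy)[m],((W-B)@gx)[m]);zz=np.exp(6j*ph).mean();print("phase deg (gx->gy)",np.degrees(np.angle(zz))/6,abs(zz))
E
```

```text
nose 947 43.06 -0.04 0.01
[-0.5171  0.0485  0.8545] 31.29 5.36
ends 436 26.15 -1.17 0.59
shoulder 1138 0.23 0.78 -0.09
[-0.5289  0.0468  0.8474] 32.07 5.05
face 10350 -11.66 -0.61 6.94
[-0.5301  0.0401  0.847 ] 32.12 4.33
shoulder circle ((312.8930969238281, 242.19984436035156), 34.32210159301758) ((312.7780456542969, 242.23422241210938), (67.44374084472656, 67.64710235595703), 118.3719482421875)
nose ((312.3146057128906, 242.79103088378906), (43.20022964477539, 43.32206726074219), 128.783447265625)
centre from nose [551.9  -13.67 127.61] -0.74 0.27
phase deg (gx->gy) -3.2050617927367853 0.6708870492781458
```

```bash
cat >> h.py <<'E'
D0=np.cos(np.radians(-3.2))*gx+np.sin(np.radians(-3.2))*gy
ax=np.array([-.5277,.048,.848]);ax/=np.linalg.norm(ax)
gy=np.cross([0,0,1],[-ax[0],-ax[1],0]);gy=gy/np.linalg.norm(gy); gx=np.cross(gy,ax)
C=np.array([552,-13.8,127.8]);phS=np.degrees(np.arctan2(D0@gy,D0@gx))
def path(T,r,n,st=5):
    r=np.array(r);S=np.eye(4);S[:3,:3]=R.from_rotvec(np.radians(r[:3]*4)).as_matrix();S[:3,3]=r[3:]*30
    for k in range(n+1):
        if k%st==0:print(k,T[:3,3].round(),T[:3,2].round(2),"tip",(T@[0,0,25,1])[:3].round())
        T=T@S
    return T
E
python3 - <<'E'
from h import *
print(phS)
z=np.load("w2.npz");M=z["view"]@z["T"]
th=np.arctan2(348,468)
Tc=mk([468,348.3,34+225],[0,0,-1],[np.cos(th),np.sin(th),0]);Tt=Tc@M
Tv=Tt  # camera down
print(Tt.round(2))
rows(Tt)
T=pose()
rel=np.linalg.inv(T)@Tt;L=np.real(logm(rel))
for k in range(6):
    X=T@expm(L*k/5);print(X[:3,3].round(),X[:3,2].round(2),(X@[0,0,25,1])[:3].round())
E
```

```text
-3.8450355370366447
[[ 8.0000e-01  5.7000e-01 -1.8000e-01  4.9035e+02]
 [ 6.0000e-01 -7.7000e-01  2.3000e-01  3.1798e+02]
 [-0.0000e+00 -2.9000e-01 -9.6000e-01  1.0071e+02]
 [ 0.0000e+00  0.0000e+00  0.0000e+00  1.0000e+00]]
N 15 [0.198, -0.688, -0.51, 0.12, -0.697, 0.516]
[491. -44. 222.] [ 0.53  0.24 -0.81] [505. -38. 201.]
[518.  28. 203.] [ 0.4   0.28 -0.87] [528.  35. 181.]
[531. 102. 181.] [ 0.26  0.3  -0.92] [537. 110. 158.]
[531. 176. 155.] [ 0.11  0.3  -0.95] [534. 184. 131.]
[517. 249. 128.] [-0.03  0.28 -0.96] [516. 256. 104.]
[490. 318. 101.] [-0.18  0.23 -0.96] [486. 324.  77.]
```

```bash
python3 - <<'E'
from h import *
z=np.load("w2.npz");M=z["view"]@z["T"]
th=np.arctan2(348,468)
Tt=mk([468,348.3,34+240],[0,0,-1],[np.cos(th),np.sin(th),0])@M
T=pose();rel=np.linalg.inv(T)@Tt;L=np.real(logm(rel))
X=T@expm(L*.35);X[:3,3]=[450,70,300]
rows(X,10);rows(Tt,10,X);rows(Tt,15,X)
E
```

```text
N 10 [0.104, -0.361, -0.268, 0.005, -0.447, -0.181]
N 10 [0.193, -0.67, -0.497, 0.313, -0.534, 0.853]
N 15 [0.129, -0.447, -0.332, 0.215, -0.354, 0.568]
```

>>> carry_out([
  [0.104,-0.361,-0.268,0.005,-0.447,-0.181,1],
  [0.104,-0.361,-0.268,0.005,-0.447,-0.181,1],
  [0.104,-0.361,-0.268,0.005,-0.447,-0.181,1],
  [0.104,-0.361,-0.268,0.005,-0.447,-0.181,1],
  [0.104,-0.361,-0.268,0.005,-0.447,-0.181,1],
])

```text
time_s: 5.07
tool_pos: [472.1, 14.1, 260.8]
tool_rot: [-0.131, 0.964, 0.051, 0.224]
ft_force: [0.4, 0.5, 0.6]
finger_gap: 1.005
```

>>> carry_out([
  [0.104,-0.361,-0.268,0.005,-0.447,-0.181,1],
  [0.104,-0.361,-0.268,0.005,-0.447,-0.181,1],
  [0.104,-0.361,-0.268,0.005,-0.447,-0.181,1],
  [0.104,-0.361,-0.268,0.005,-0.447,-0.181,1],
  [0.104,-0.361,-0.268,0.005,-0.447,-0.181,1],
])

```text
time_s: 5.48
tool_pos: [449.5, 70.4, 300.4]
tool_rot: [-0.135, 0.971, 0.108, 0.168]
ft_force: [0.8, -0.1, 0.4]
finger_gap: 1.003
```

>>> carry_out([
  [0.193,-0.67,-0.497,0.313,-0.534,0.853,1],
  [0.193,-0.67,-0.497,0.313,-0.534,0.853,1],
  [0.193,-0.67,-0.497,0.313,-0.534,0.853,1],
  [0.193,-0.67,-0.497,0.313,-0.534,0.853,1],
  [0.193,-0.67,-0.497,0.313,-0.534,0.853,1],
])

```text
time_s: 5.9
tool_pos: [493.6, 195.2, 212.3]
tool_rot: [-0.139, 0.965, 0.213, 0.061]
ft_force: [0.8, -0.6, 0.1]
finger_gap: 0.998
```

>>> carry_out([
  [0.193,-0.67,-0.497,0.313,-0.534,0.853,1],
  [0.193,-0.67,-0.497,0.313,-0.534,0.853,1],
  [0.193,-0.67,-0.497,0.313,-0.534,0.853,1],
  [0.193,-0.67,-0.497,0.313,-0.534,0.853,1],
  [0.193,-0.67,-0.497,0.313,-0.534,0.853,1],
])

```text
time_s: 6.32
tool_pos: [490.4, 319.4, 114.9]
tool_rot: [-0.14, 0.939, 0.312, -0.048]
ft_force: [0.6, 0.1, 0.8]
finger_gap: 1.001
```

>>> carry_out([
  [0,0,0,0,0,0,1],
  [0,0,0,0,0,0,1],
  [0,0,0,0,0,0,1],
  [0,0,0,0,0,0,1],
  [0,0,0,0,0,0,1],
])

```text
time_s: 6.73
tool_pos: [491.5, 317.1, 117.5]
tool_rot: [-0.14, 0.939, 0.31, -0.045]
ft_force: [0.3, 0.6, -0.6]
finger_gap: 0.999
```

```bash
python3 - <<'E'
from h import *
T=pose();i=bot.camera_info("wrist");p,d=bot.capture("wrist");save("w3",p)
np.savez("w3.npz",p=p,d=d,T=T,view=i["view"])
print(T.round(3))
c=proj(i,np.array([[468,348.3,34.],[468,348.3,0]]));print(c)
u0,v0=c[0].round().astype(int)-90
g=np.clip((d[v0:v0+180,u0:u0+180]-210)/80*255,0,255).astype(np.uint8);cv2.imwrite("pics/w3d.png",cv2.resize(g,(540,540),interpolation=cv2.INTER_NEAREST))
W=cloud("wrist",d,i);h,e=np.histogram(W[...,2][d>0],bins=np.arange(-10,60,2));print({int(a):int(b) for a,b in zip(e,h) if b>20})
E
```

```text
[[ 8.03000e-01  5.70000e-01 -1.72000e-01  4.91484e+02]
 [ 5.95000e-01 -7.68000e-01  2.35000e-01  3.17128e+02]
 [ 1.00000e-03 -2.91000e-01 -9.57000e-01  1.17504e+02]
 [ 0.00000e+00  0.00000e+00  0.00000e+00  1.00000e+00]]
[[312.67720901 237.85808473]
 [312.82841772 238.18116769]]
{-4: 2862, -2: 116946, 0: 53547, 2: 741, 4: 972, 6: 5099, 8: 1684, 10: 1507, 12: 1122, 14: 895, 16: 1630, 18: 3536, 20: 534, 22: 340, 24: 325, 26: 345, 28: 298, 30: 364, 32: 1758, 34: 595, 36: 150, 38: 173, 40: 140, 42: 150, 44: 185, 46: 334, 48: 280, 50: 876, 52: 2132, 54: 105}
```

View pics/w3.png

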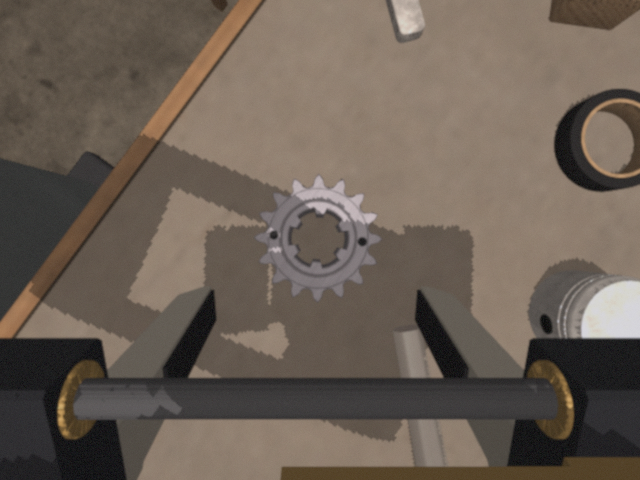

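View pics/w3d.png

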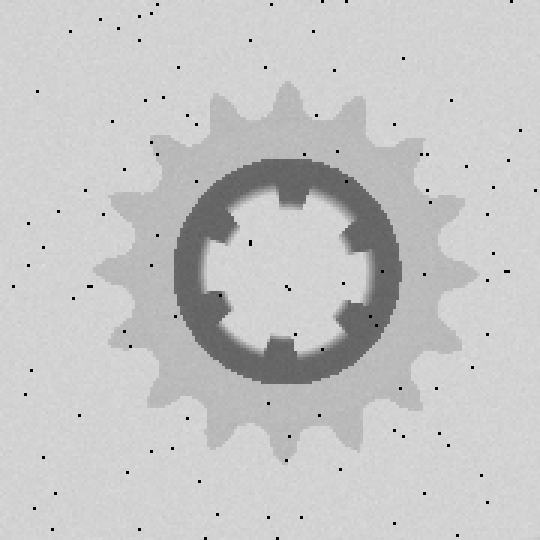

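```bash
python3 - <<'E'
from h import *
z=np.load("w3.npz");p,d=z["p"],z["d"];i=dict(bot.camera_info("wrist"));i["view"]=z["view"]
W=cloud("wrist",d,i);ok=d>0
Z=W[...,2]
print("bench",np.median(Z[ok&(abs(Z)<4)]))
r=np.hypot(W[...,0]-468,W[...,1]-348.3)
mask=cv2.medianBlur((ok&(Z>29)&(r<35)).astype(np.uint8),3);cs=max(cv2.findContours(mask,0,1)[0],key=cv2.contourArea);e=cv2.fitEllipse(cs);print(e)
B=ray(i,e[0],np.array([0,0,34.]),np.array([0,0,1.]));print("hub centre",B.round(2))
m=ok&(r<55)&(Z>4)&(Z<12);print("disc mean",W[m].mean(0).round(2),"hub z",np.median(Z[ok&(Z>29)&(r<24)]))
r=np.hypot(W[...,0]-B[0],W[...,1]-B[1])
m=ok&(r>14.7)&(r<17.7)&(Z>29)
ph=np.arctan2(W[...,1]-B[1],W[...,0]-B[0])[m];zz=np.exp(6j*ph).mean();pb=np.degrees(np.angle(zz))/6;print("phase",pb,abs(zz),m.sum())
th=np.degrees(np.arctan2(B[1],B[0]))
al=(pb-th+30)%60-30;print("radial",th,"alpha",al,"tool x at shaft",(phS-al+30)%60-30)
for k in range(-1,2):
    t=pb-phS+60*k;print("yaw for zero",t)
E
```

```text
bench -0.36227410738521826
((318.2046813964844, 237.98251342773438), (74.7918701171875, 75.08366394042969), 82.01326751708984)
hub centre [470.78 350.26  34.  ]
disc mean [470.89 350.05   7.29] hub z 33.487950767642715
phase 2.19933995412097 0.8093861974012356 286
radial 36.64938935800713 alpha 25.549950596113845 tool x at shaft -29.39498613315049
yaw for zero -53.955624508842384
yaw for zero 6.044375491157615
yaw for zero 66.04437549115761
```

```bash
python3 - <<'E'
from h import *
y=np.radians(6.04)
X=mk([470.8,350.2,95],[0,0,-1],[np.cos(y),np.sin(y),0])
T=pose();rows(X,10);print(np.rad2deg(R.from_matrix(T[:3,:3].T@X[:3,:3]).as_rotvec()))
E
```

```text
N 10 [-0.414, 0.111, 0.757, -0.019, -0.117, 0.095]
[-16.54422341   4.44654707  30.27701568]
```

>>> carry_out([
  [-0.414,0.111,0.757,-0.019,-0.117,0.095,0.75],
  [-0.414,0.111,0.757,-0.019,-0.117,0.095,0.75],
  [-0.414,0.111,0.757,-0.019,-0.117,0.095,0.75],
  [-0.414,0.111,0.757,-0.019,-0.117,0.095,0.75],
  [-0.414,0.111,0.757,-0.019,-0.117,0.095,0.75],
])

```text
time_s: 7.2
tool_pos: [478.1, 333.2, 107.1]
tool_rot: [-0.07, 0.98, 0.182, -0.023]
ft_force: [0.3, 0.8, 0.5]
finger_gap: 0.754
```

>>> carry_out([
  [-0.414,0.111,0.757,-0.019,-0.117,0.095,0.75],
  [-0.414,0.111,0.757,-0.019,-0.117,0.095,0.75],
  [-0.414,0.111,0.757,-0.019,-0.117,0.095,0.75],
  [-0.414,0.111,0.757,-0.019,-0.117,0.095,0.75],
  [-0.414,0.111,0.757,-0.019,-0.117,0.095,0.75],
])

```text
time_s: 7.62
tool_pos: [470.2, 350.6, 94.6]
tool_rot: [0.001, 0.999, 0.051, -0.0]
ft_force: [0.3, 0.5, 0.3]
finger_gap: 0.75
```

>>> carry_out([
  [0,0,0,0,0,0,0.75],
  [0,0,0,0,0,0,0.75],
  [0,0,0,0,0,0,0.75],
  [0,0,0,0,0,0,0.75],
  [0,0,0,0,0,0,0.75],
])

```text
time_s: 8.03
tool_pos: [469.9, 350.2, 93.4]
tool_rot: [0.0, 0.999, 0.053, -0.002]
ft_force: [0.5, -0.8, 0.0]
finger_gap: 0.75
```

```bash
python3 - <<'E'
from h import *
y=np.radians(6.04)
X=mk([470.8,350.2,36],[0,0,-1],[np.cos(y),np.sin(y),0])
print(pose().round(3));rows(X,5)
E
```

```text
[[ 9.94000e-01  1.06000e-01 -3.00000e-03  4.69934e+02]
 [ 1.06000e-01 -9.94000e-01 -1.00000e-03  3.50245e+02]
 [-3.00000e-03  0.00000e+00 -1.00000e+00  9.34500e+01]
 [ 0.00000e+00  0.00000e+00  0.00000e+00  1.00000e+00]]
N 5 [0.001, 0.009, 0.003, 0.006, 0.001, 0.383]
```

>>> carry_out([
  [0,0,0,0.01,0,0.38,0.75],
  [0,0,0,0.01,0,0.38,0.75],
  [0,0,0,0,0,0.38,0.75],
  [0,0,0,0,0,0.38,0.75],
  [0,0,0,0,0,0.38,0.75],
])

```text
time_s: 8.45
tool_pos: [469.1, 350.3, 33.9]
tool_rot: [0.001, 0.999, 0.053, -0.003]
ft_force: [-0.7, 0.6, 0.4]
finger_gap: 0.75
```

>>> carry_out([
  [0,0,0,0,0,0,0.75],
  [0,0,0,0,0,0,0.65],
  [0,0,0,0,0,0,0.55],
  [0,0,0,0,0,0,0.45],
  [0,0,0,0,0,0,0.3],
], newtons=30)

```text
time_s: 8.87
tool_pos: [469.6, 350.7, 35.7]
tool_rot: [0.001, 0.999, 0.053, -0.002]
ft_force: [-0.1, -1.1, 1.1]
finger_gap: 0.512
```

>>> carry_out([
  [0,0,0,0,0,0,0.2],
  [0,0,0,0,0,0,0.1],
  [0,0,0,0,0,0,0],
  [0,0,0,0,0,0,0],
  [0,0,0,0,0,0,0],
], newtons=40)

```text
time_s: 9.28
tool_pos: [469.6, 350.6, 35.8]
tool_rot: [0.001, 0.999, 0.053, -0.002]
ft_force: [0.1, 0.7, -2.8]
finger_gap: 0.501
```

```bash
python3 - <<'E'
from h import *
o=bot.get_obs();T=pose(o);print(T.round(3),o["finger_gap"]*93,o["ft_force"],o["torque"])
E
```

```text
[[ 9.94000e-01  1.07000e-01 -4.00000e-03  4.69634e+02]
 [ 1.07000e-01 -9.94000e-01 -1.00000e-03  3.50642e+02]
 [-4.00000e-03  1.00000e-03 -1.00000e+00  3.58450e+01]
 [ 0.00000e+00  0.00000e+00  0.00000e+00  1.00000e+00]] 46.55459404462291 [ 0.05698494  0.71539593 -2.78469204] [-0.06461868 -0.12550183  0.03685701]
```

>>> carry_out([
  [0,0,0,0,0,-0.4,0],
  [0,0,0,0,0,-0.7,0],
  [0,0,0,0,0,-1,0],
  [0,0,0,0,0,-1,0],
  [0,0,0,0,0,-1,0],
])

```text
time_s: 9.7
tool_pos: [470.0, 350.8, 161.1]
tool_rot: [0.001, 0.999, 0.053, -0.002]
ft_force: [0.4, 0.1, -2.2]
finger_gap: 0.502
```

>>> carry_out([
  [0,0,0,0,0,-1,0],
  [0,0,0,0,0,-0.8,0],
  [0,0,0,0,0,-0.5,0],
  [0,0,0,0,0,0,0],
  [0,0,0,0,0,0,0],
])

```text
time_s: 10.12
tool_pos: [471.0, 351.3, 229.5]
tool_rot: [-0.0, 0.999, 0.053, -0.001]
ft_force: [0.3, -0.4, -4.0]
finger_gap: 0.5
```

```bash
cat >> h.py <<'E'
OFF=np.array([0,.4,35.8])
def goal(s,turn=0,dx=0,dy=0):
    t=np.radians(turn);x=np.cos(t)*gx+np.sin(t)*gy
    T=mk([0,0,0],-ax,x);T[:3,3]=C+s*ax+dx*gx+dy*gy-T[:3,:3]@OFF;return T
def st():
    o=bot.get_obs();T=pose(o);P=T[:3,:3]@OFF+T[:3,3];q=P-C
    Fl=o["ft_force"]
    print("t",o["time_s"],"s %.2f dx %.2f dy %.2f"%(q@ax,q@gx,q@gy),"tilt",np.degrees([T[:3,2]@gx,T[:3,2]@gy]).round(2),"turn %.2f"%np.degrees(np.arctan2(T[:3,0]@gy,T[:3,0]@gx)),"gap %.2f"%(o["finger_gap"]*93),"F gx,gy,ax",np.round([Fl@gx,Fl@gy,Fl@ax],1),"M",np.round([o["torque"]@gx,o["torque"]@gy,o["torque"]@ax],2))
    return T
E
python3 - <<'E'
from h import *
o=bot.get_obs();T=pose(o);print(T[:3,3],o["ft_force"],o["torque"],o["finger_gap"]*93)
G=goal(110);print(G.round(2))
r=rows(G,20);r=rows(G,25)
L=np.real(logm(np.linalg.inv(T)@G))
for k in range(6):
    X=T@expm(L*k/5);print(X[:3,3].round(),X[:3,2].round(2),(X@[0,0,36,1])[:3].round())
E
```

```text
[471.01121656 351.32396569 229.50845524] [ 0.28271035 -0.39357489 -4.0119034 ] [-0.0077071  -0.07580823 -0.05650171] 46.48809713193753
[[ 8.4000e-01 -9.0000e-02  5.3000e-01  4.7509e+02]
 [-8.0000e-02 -1.0000e+00 -5.0000e-02 -6.4000e+00]
 [ 5.3000e-01  0.0000e+00 -8.5000e-01  2.5145e+02]
 [ 0.0000e+00  0.0000e+00  0.0000e+00  1.0000e+00]]
N 20 [-0.04, 0.4, 0.138, 0.007, 0.598, -0.031]
N 25 [-0.032, 0.32, 0.11, 0.006, 0.478, -0.024]
[471. 351. 230.] [-0.  0. -1.] [471. 351. 194.]
[478. 280. 233.] [ 0.11 -0.   -0.99] [482. 280. 198.]
[482. 208. 238.] [ 0.22 -0.01 -0.98] [490. 208. 203.]
[483. 137. 243.] [ 0.33 -0.02 -0.94] [495. 136. 209.]
[481.  65. 247.] [ 0.43 -0.03 -0.9 ] [496.  64. 215.]
[475.  -6. 251.] [ 0.53 -0.05 -0.85] [494.  -8. 221.]
```

>>> carry_out([
  [-0.04,0.4,0.138,0.007,0.598,-0.031,0],
  [-0.04,0.4,0.138,0.007,0.598,-0.031,0],
  [-0.04,0.4,0.138,0.007,0.598,-0.031,0],
  [-0.04,0.4,0.138,0.007,0.598,-0.031,0],
  [-0.04,0.4,0.138,0.007,0.598,-0.031,0],
])

```text
time_s: 10.53
tool_pos: [478.0, 260.4, 230.7]
tool_rot: [0.005, 0.997, 0.029, 0.067]
ft_force: [-0.4, -0.4, -2.6]
finger_gap: 0.499
```

>>> carry_out([
  [-0.04,0.4,0.138,0.007,0.598,-0.031,0],
  [-0.04,0.4,0.138,0.007,0.598,-0.031,0],
  [-0.04,0.4,0.138,0.007,0.598,-0.031,0],
  [-0.04,0.4,0.138,0.007,0.598,-0.031,0],
  [-0.04,0.4,0.138,0.007,0.598,-0.031,0],
])

```text
time_s: 10.95
tool_pos: [481.4, 171.0, 236.6]
tool_rot: [0.008, 0.991, 0.005, 0.137]
ft_force: [-0.2, -1.3, -2.6]
finger_gap: 0.504
```

>>> carry_out([
  [-0.04,0.4,0.138,0.007,0.598,-0.031,0],
  [-0.04,0.4,0.138,0.007,0.598,-0.031,0],
  [-0.04,0.4,0.138,0.007,0.598,-0.031,0],
  [-0.04,0.4,0.138,0.007,0.598,-0.031,0],
  [-0.04,0.4,0.138,0.007,0.598,-0.031,0],
])

```text
time_s: 11.37
tool_pos: [479.7, 81.7, 242.6]
tool_rot: [0.011, 0.978, -0.019, 0.205]
ft_force: [-0.5, -1.2, -2.3]
finger_gap: 0.498
```

>>> carry_out([
  [-0.04,0.4,0.138,0.007,0.598,-0.031,0],
  [-0.04,0.4,0.138,0.007,0.598,-0.031,0],
  [-0.04,0.4,0.138,0.007,0.598,-0.031,0],
  [-0.04,0.4,0.138,0.007,0.598,-0.031,0],
  [-0.04,0.4,0.138,0.007,0.598,-0.031,0],
])

```text
time_s: 11.78
tool_pos: [473.1, -7.4, 247.8]
tool_rot: [0.013, 0.961, -0.044, 0.273]
ft_force: [0.2, 0.5, -2.3]
finger_gap: 0.499
```

>>> carry_out([
  [0,0,0,0,0,0,0],
  [0,0,0,0,0,0,0],
  [0,0,0,0,0,0,0],
  [0,0,0,0,0,0,0],
  [0,0,0,0,0,0,0],
])

```text
time_s: 12.2
tool_pos: [474.3, -5.9, 250.2]
tool_rot: [0.013, 0.961, -0.043, 0.274]
ft_force: [-0.3, 0.4, -2.9]
finger_gap: 0.497
```

```bash
python3 - <<'E'
from h import *
st();rows(goal(52),5)
i=bot.camera_info("wrist");p,d=bot.capture("wrist");save("w4",p);np.savez("w4.npz",p=p,d=d,T=pose(),view=i["view"])
print(proj(i,C[None]+43*ax))
E
```

```text
t 12.2 s 109.38 dx -1.43 dy 0.35 tilt [-0.16 -0.06] turn 0.10 gap 46.20 F gx,gy,ax [-1.8  0.4 -2.3] M [-0.02  0.44  0.02]
N 5 [0.003, 0.008, 0.005, 0.01, 0.002, 0.383]
[[317.13079804 254.29595985]]
```

View pics/w4.png

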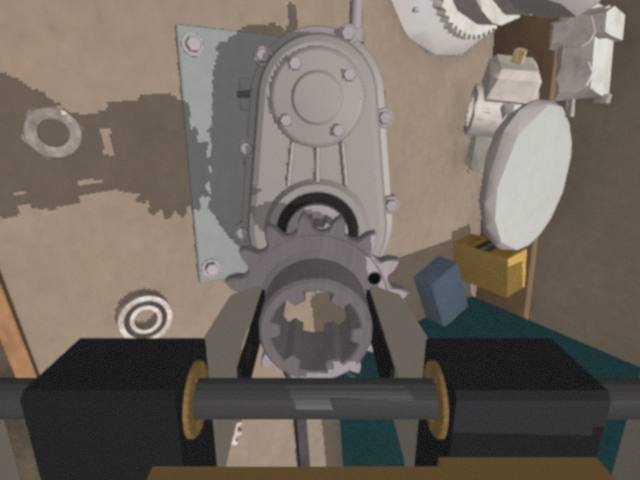

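```bash
python3 - <<'E'
from h import *
z=np.load("w4.npz");p,d=z["p"],z["d"];T=z["T"];i=dict(bot.camera_info("wrist"));i["view"]=z["view"]
W=cloud("wrist",d,i);Q=(W-T[:3,3])@T[:3,:3]
ok=(d>0)&(abs(Q[...,0])<27)&(abs(Q[...,1])<30)
h,e=np.histogram(Q[ok][:,2],bins=np.arange(-10,60,2));print({int(a):int(b) for a,b in zip(e,h) if b>20})
m=ok&(abs(Q[...,2]-1.8)<3)&(np.hypot(Q[...,0],Q[...,1])<25);print(m.sum(),np.median(Q[m][:,2]))
P=Q[m]
for k in range(4):
    cm=P.mean(0);n=np.linalg.svd(P-cm,full_matrices=False)[2][2];n*=np.sign(n[2]);e=(P-cm)@n;P=P[abs(e)<2.5*e.std()+.1]
print("hub end normal in tool",n.round(3),e.std())
g=(m*255).astype(np.uint8);cs=np.vstack([c for c in cv2.findContours(cv2.medianBlur(g,3),0,1)[0] if len(c)>20]);hull=cv2.convexHull(cs)
E_=cv2.fitEllipse(hull);print(E_)
B=ray(i,E_[0],T[:3,3]+1.8*T[:3,2],T[:3,2]);b=(B-T[:3,3])@T[:3,:3];print("centre in tool",b.round(2))
r=np.hypot(Q[...,0]-b[0],Q[...,1]-b[1]);mm=m&(r>14.7)&(r<17.7)
ph=np.arctan2(-(Q[...,1]-b[1]),Q[...,0]-b[0])[mm];zz=np.exp(6j*ph).mean();print("spline phase from tool x about sprocket z",np.degrees(np.angle(zz))/6,abs(zz),mm.sum(),"want",phS)
E
```

```text
{-10: 136, -8: 109, -6: 122, -4: 117, -2: 110, 0: 1564, 2: 2932, 4: 636, 6: 550, 8: 481, 10: 488, 12: 448, 14: 427, 16: 417, 18: 404, 20: 367, 22: 367, 24: 358, 26: 1289, 28: 2173, 30: 180, 32: 143, 34: 101}
4697 2.314407541508336
hub end normal in tool [ 0.005 -0.     1.   ] 0.7550695821842461
((315.1568908691406, 328.405517578125), (101.22087860107422, 119.80487823486328), 90.54492950439453)
centre in tool [ 0.03 -1.88  1.8 ]
spline phase from tool x about sprocket z -4.089686821099758 0.5270741158793717 748 want -3.8450355370366447
```

```bash
python3 - <<'E'
from h import *
from scipy.optimize import least_squares
z=np.load("w4.npz");p,d=z["p"],z["d"];T=z["T"];i=dict(bot.camera_info("wrist"));i["view"]=z["view"]
W=cloud("wrist",d,i);Q=(W-T[:3,3])@T[:3,:3]
m=(d>0)&(abs(Q[...,2]-2.3)<3.5)&(np.hypot(Q[...,0],Q[...,1])<27)
g=cv2.medianBlur((m*255).astype(np.uint8),3)
c=max(cv2.findContours(g,0,1)[0],key=len)[:,0]
pts=np.array([(ray(i,uv,T[:3,3]+2.3*T[:3,2],T[:3,2])-T[:3,3])@T[:3,:3] for uv in c.astype(float)])[:,:2]
q=pts[(pts[:,1]<-3)]
f=least_squares(lambda v:np.hypot(q[:,0]-v[0],q[:,1]-v[1])-23.5,[0,0],loss="soft_l1");print(f.x,np.std(f.fun),len(q))
f=least_squares(lambda v:np.hypot(q[:,0]-v[0],q[:,1]-v[1])-v[2],[0,0,23],loss="soft_l1");print(f.x)
E
```

```text
[ 0.08937911 -0.82890643] 0.9818339936185008 183
[ 0.06063233  0.46465407 24.5648878 ]
```

>>> carry_out([
  [0,0.01,0,0.01,0,0.38,0],
  [0,0.01,0,0.01,0,0.38,0],
  [0,0.01,0,0.01,0,0.38,0],
  [0,0,0,0.01,0,0.38,0],
  [0,0,0,0.01,0,0.38,0],
])

```text
time_s: 12.67
tool_pos: [506.0, -9.1, 202.6]
tool_rot: [0.013, 0.96, -0.043, 0.275]
ft_force: [-0.3, 0.3, -2.1]
finger_gap: 0.5
```

>>> carry_out([
  [0,0,0,0,0,0,0],
  [0,0,0,0,0,0,0],
  [0,0,0,0,0,0,0],
  [0,0,0,0,0,0,0],
  [0,0,0,0,0,0,0],
])

```text
time_s: 13.08
tool_pos: [505.9, -9.7, 204.2]
tool_rot: [0.014, 0.96, -0.043, 0.276]
ft_force: [0.0, 0.2, -2.3]
finger_gap: 0.5
```

```bash
python3 - <<'E'
from h import *
st();rows(goal(32),5)
for n in("side","scene"):
    i=bot.camera_info(n);p,d=bot.capture(n);c=proj(i,C[None]+40*ax)[0].astype(int);print(n,c)
    cv2.imwrite(f"pics/{n}5.png",cv2.resize(p[c[1]-60:c[1]+60,c[0]-80:c[0]+80],(800,600),interpolation=cv2.INTER_CUBIC)[:,:,::-1])
E
```

```text
t 13.0833 s 53.47 dx 1.32 dy -0.52 tilt [ 0.12 -0.11] turn 0.05 gap 46.52 F gx,gy,ax [-1.2  0.2 -2. ] M [-0.04  0.43  0.03]
N 5 [0.005, -0.006, 0.003, -0.008, -0.003, 0.143]
side [313 230]
scene [322 218]
```

View pics/side5.png

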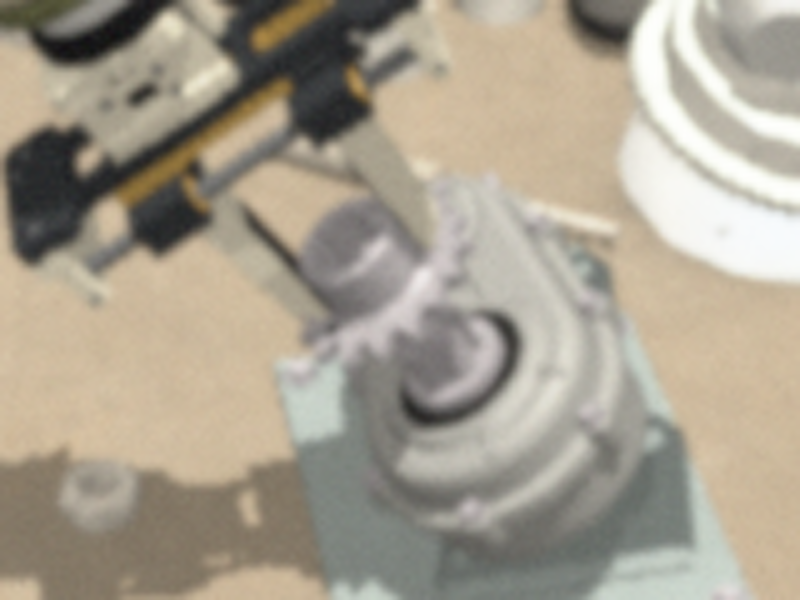

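View pics/scene5.png

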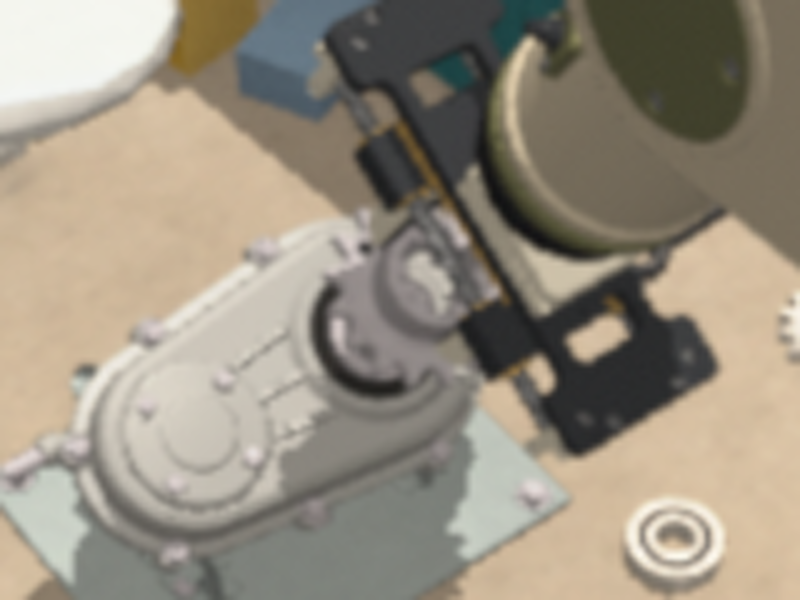

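>>> carry_out([
  [0,0,0,-0.02,-0.01,0.1,0],
  [0,0,0,-0.02,-0.01,0.15,0],
  [0,0,0,0,0,0.15,0],
  [0,0,0,0,0,0.1,0],
  [0,0,0,0,0,0,0],
])

```text
time_s: 13.6
tool_pos: [512.3, -9.8, 188.4]
tool_rot: [0.013, 0.96, -0.044, 0.275]
ft_force: [0.2, -0.4, -2.4]
finger_gap: 0.499
```

```bash
python3 - <<'E'
from h import *
st();rows(goal(32),5)
E
```

```text
t 13.6 s 36.70 dx -1.79 dy -0.03 tilt [-0.08 -0.1 ] turn 0.03 gap 46.45 F gx,gy,ax [-1.  -0.4 -2.2] M [-0.03  0.44  0.01]
N 5 [0.005, 0.004, 0.002, 0.012, 0.0, 0.031]
```

>>> carry_out([
  [0,0,0,0,0,0.06,0],
  [0,0,0,0,0,0.06,0],
  [0,0,0,0,0,0.05,0],
  [0,0,0,0,0,0,0],
  [0,0,0,0,0,0,0],
])

```text
time_s: 14.02
tool_pos: [515.3, -10.1, 185.4]
tool_rot: [0.014, 0.96, -0.044, 0.276]
ft_force: [-0.3, -1.0, -2.5]
finger_gap: 0.496
```

```bash
python3 - <<'E'
from h import *
st();rows(goal(26),5)
E
```

```text
t 14.0167 s 32.58 dx -0.74 dy -0.09 tilt [ 0.03 -0.11] turn 0.04 gap 46.12 F gx,gy,ax [-1.5 -1.  -2. ] M [-0.03  0.42  0.03]
N 5 [0.006, -0.001, 0.002, 0.005, -0.0, 0.044]
```

>>> carry_out([
  [0,0,0,0.01,0,0.05,0],
  [0,0,0,0,0,0.05,0],
  [0,0,0,0,0,0.05,0],
  [0,0,0,0,0,0.05,0],
  [0,0,0,0,0,0.04,0],
])

```text
time_s: 14.43
tool_pos: [519.3, -10.4, 180.0]
tool_rot: [0.014, 0.96, -0.043, 0.275]
ft_force: [-27.8, 1.7, 21.3]
finger_gap: 0.503
```

```bash
python3 - <<'E'
from h import *
st()
E
```

```text
t 14.4333 s 25.89 dx -0.17 dy -0.09 tilt [ 0.01 -0.11] turn 0.05 gap 46.79 F gx,gy,ax [-12.4  -0.8  32.8] M [-0.19  2.7  -0.02]
```

>>> carry_out([
  [0,0,0,-0.02,0,-0.03,0],
  [0,0,0,0,0,0,0],
  [0,0,0,0,0,0,0],
  [0,0,0,0,0,0,0],
  [0,0,0,0,0,0,0],
])

```text
time_s: 14.85
tool_pos: [518.5, -10.4, 180.0]
tool_rot: [0.014, 0.96, -0.044, 0.276]
ft_force: [-0.6, -0.3, -1.7]
finger_gap: 0.5
```

```bash
python3 - <<'E'
from h import *
st()
E
```

```text
t 14.85 s 26.34 dx -0.83 dy -0.09 tilt [ 0.05 -0.11] turn 0.04 gap 46.49 F gx,gy,ax [-1.4 -0.4 -1.1] M [0.01 0.43 0.02]
```

>>> carry_out([
  [0,0,0,0,0,0.015,0],
  [0,0,0,0,0,0.005,0],
  [0,0,0,0,0,0,0],
  [0,0,0,0,0,0,0],
  [0,0,0,0,0,0,0],
])

```text
time_s: 15.27
tool_pos: [518.7, -10.4, 180.0]
tool_rot: [0.014, 0.96, -0.043, 0.276]
ft_force: [-9.1, 0.7, 6.2]
finger_gap: 0.497
```

```bash
python3 - <<'E'
from h import *
st()
E
```

```text
t 15.2667 s 26.17 dx -0.71 dy -0.09 tilt [ 0.03 -0.11] turn 0.05 gap 46.19 F gx,gy,ax [-4.5 -0.2 10.1] M [-0.06  1.14  0.03]
```

>>> carry_out([
  [0,0,-0.25,0,0,0,0],
  [0,0,-0.25,0,0,0,0],
  [0,0,-0.25,0,0,0,0],
  [0,0,0,0,0,0,0],
  [0,0,0,0,0,0,0],
])

```text
time_s: 15.68
tool_pos: [519.0, -10.4, 180.2]
tool_rot: [0.021, 0.961, -0.018, 0.275]
ft_force: [-5.6, 1.0, 4.6]
finger_gap: 0.5
```

```bash
python3 - <<'E'
from h import *
st()
E
```

```text
t 15.6833 s 26.20 dx -0.36 dy -0.07 tilt [ 0.07 -0.11] turn 3.04 gap 46.47 F gx,gy,ax [-2.3  0.5  6.9] M [ 0.01  0.77 -0.03]
```

>>> carry_out([
  [0,0,0.25,0,0,0.003,0],
  [0,0,0.25,0,0,0,0],
  [0,0,0.25,0,0,0,0],
  [0,0,0.25,0,0,0,0],
  [0,0,0,0,0,0,0],
])

```text
time_s: 16.1
tool_pos: [519.1, -10.5, 180.3]
tool_rot: [0.011, 0.96, -0.052, 0.276]
ft_force: [-6.1, -0.2, 4.4]
finger_gap: 0.498
```

```bash
python3 - <<'E'
from h import *
st()
E
```

```text
t 16.1 s 26.22 dx -0.12 dy -0.12 tilt [ 0.1  -0.12] turn -1.01 gap 46.35 F gx,gy,ax [-2.9 -0.7  6.9] M [-0.12  0.73  0.07]
```

>>> carry_out([
  [0,0,0.25,0,0,0,0],
  [0,0,0.25,0,0,0,0],
  [0,0,0,0,0,0,0],
  [0,0,0,0,0,0,0],
  [0,0,0,0,0,0,0],
])

```text
time_s: 16.52
tool_pos: [519.2, -10.5, 180.3]
tool_rot: [0.006, 0.959, -0.069, 0.276]
ft_force: [-5.4, -0.5, 4.9]
finger_gap: 0.501
```

```bash
python3 - <<'E'
from h import *
st()
E
```

```text
t 16.5167 s 26.22 dx -0.09 dy -0.16 tilt [ 0.11 -0.12] turn -2.95 gap 46.60 F gx,gy,ax [-2. -1.  7.] M [-0.09  0.73  0.08]
```

```bash
python3 - <<'E'
from h import *
T=pose();i=bot.camera_info("wrist");p,d=bot.capture("wrist");np.savez("w6.npz",p=p,d=d,T=T,view=i["view"])
cv2.imwrite("pics/w6.png",cv2.resize(p[250:400,215:415],(800,600),interpolation=cv2.INTER_CUBIC)[:,:,::-1])
W=cloud("wrist",d,i);Q=(W-T[:3,3])@T[:3,:3]
g=np.clip((Q[250:400,215:415,2]+10)/60*255,0,255).astype(np.uint8);cv2.imwrite("pics/w6d.png",cv2.resize(g,(800,600),interpolation=cv2.INTER_NEAREST))
E
```

```text
(no output)
```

View pics/w6.png

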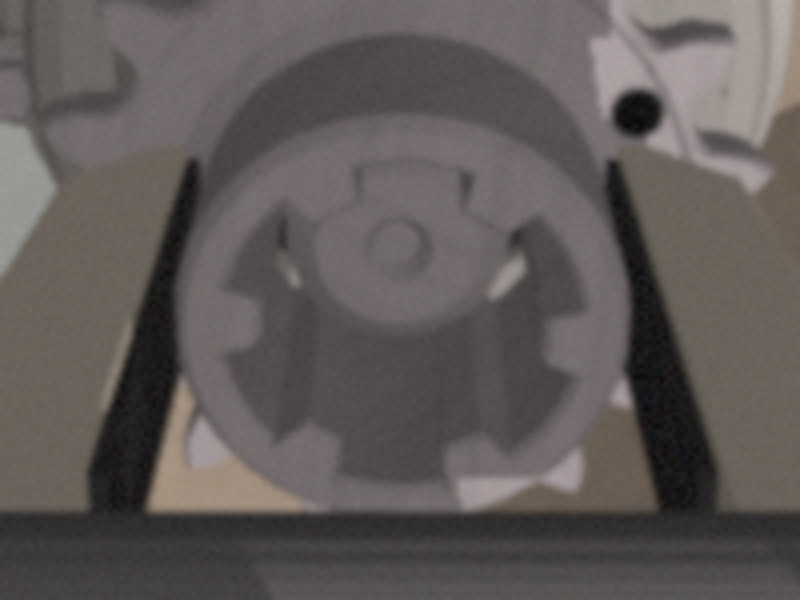

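View pics/w6d.png

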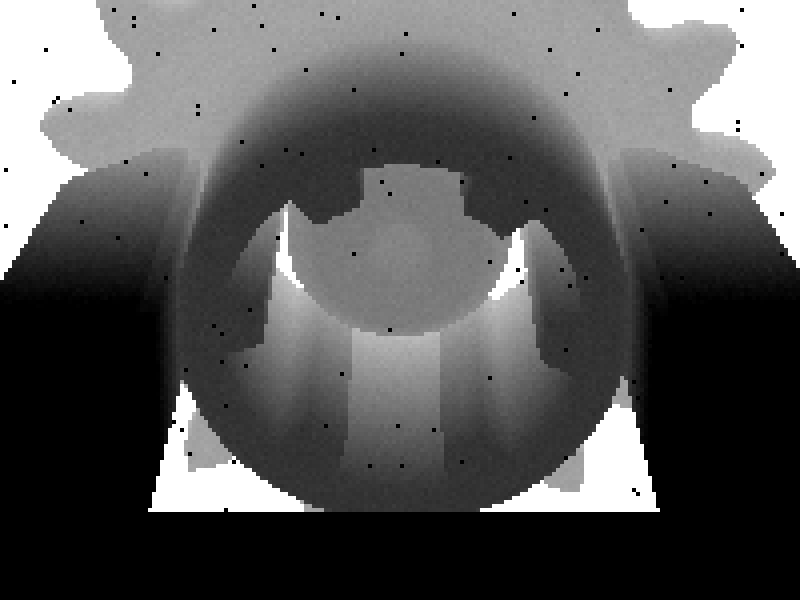

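```bash
cat > m.py <<'E'
from h import *
from scipy.optimize import least_squares
import sys
def analyse(f,show=True):
    z=np.load(f);p,d=z["p"],z["d"];T=z["T"];i=dict(bot.camera_info("wrist"));i["view"]=z["view"]
    W=cloud("wrist",d,i);Q=(W-T[:3,3])@T[:3,:3];ok=d>0
    box=np.zeros_like(ok);box[280:376,255:376]=1
    zz=Q[...,2]
    # hub end face
    hz=np.median(zz[ok&box&(zz>-1)&(zz<5)])
    fit=lambda uv,zt:np.array([(ray(i,u,T[:3,3]+zt*T[:3,2],T[:3,2])-T[:3,3])@T[:3,:3] for u in uv])[:,:2]
    def circ(q,r):
        g=least_squares(lambda v:np.hypot(q[:,0]-v[0],q[:,1]-v[1])-r,[0,0],loss="soft_l1",f_scale=.3);g2=least_squares(lambda v:np.hypot(q[:,0]-v[0],q[:,1]-v[1])-v[2],[0,0,r],loss="soft_l1",f_scale=.3)
        return g.x.round(2),np.median(abs(g.fun)).round(2),g2.x.round(2),len(q)
    m=(ok&box&(abs(zz-hz)<2.2)).astype(np.uint8)
    # right/left outermost pixel per row gives outer contour
    uv=[]
    for v in range(285,372):
        us=np.nonzero(m[v])[0]
        if len(us)>5: uv+= [(us[0]-.5,v),(us[-1]+.5,v)]
    for u in range(290,340):
        vs=np.nonzero(m[:,u])[0]
        if len(vs)>3: uv.append((u,vs[0]-.5))
    q=fit(np.array(uv,float),hz);q=q[abs(np.hypot(*q.T)-23.5)<2.5]
    print("hub z",hz.round(2),circ(q,23.5))
    # nose tip
    tip=ok&box&(np.hypot(Q[...,0],Q[...,1])<9)&(zz>10)&(zz<30)
    h,e=np.histogram(zz[tip],bins=np.arange(5,35,1));nz=np.median(zz[tip&(abs(zz-e[h.argmax()]-.5)<2)]);print("nose tip tool z",nz.round(2))
    n=(ok&box&(zz>nz-2.5)&(zz<nz+6)&(np.hypot(Q[...,0],Q[...,1])<16)).astype(np.uint8)
    n=cv2.medianBlur(n,3)
    uv=[]
    for u in range(292,340):
        vs=np.nonzero(n[:,u])[0]
        # follow from column inside nose downwards till drop
        v=318
        while v<345 and n[v,u]:v+=1
        if 320<v<345: uv.append((u,v-.5))
    q=fit(np.array(uv,float),nz+4);print("nose rim",circ(q,13.),q[::6].round(1).tolist())
if __name__=="__main__":analyse(sys.argv[1])
E
python3 m.py w6.npz
```

```text
hub z 2.22 (array([ 0.18, -0.22]), np.float64(0.25), array([ 0.18, -0.2 , 23.54]), 222)
nose tip tool z 18.94
nose rim (array([-0.29, -0.13]), np.float64(0.11), array([-0.27,  0.2 , 12.71]), 47) [[-10.6, 7.5], [-7.9, 10.1], [-5.1, 11.7], [-2.3, 12.8], [0.5, 12.8], [3.3, 12.3], [6.1, 11.2], [8.9, 9.1]]
```

>>> carry_out([
  [0,0,-0.15,-0.015,0,0,0],
  [0,0,-0.15,0,0,0,0],
  [0,0,-0.15,0,0,0.003,0],
  [0,0,-0.15,0,0,0,0],
  [0,0,-0.1,0,0,0,0],
])

```text
time_s: 16.98
tool_pos: [519.1, -10.4, 180.2]
tool_rot: [0.013, 0.96, -0.045, 0.276]
ft_force: [-5.2, 0.7, 6.2]
finger_gap: 0.499
```

```bash
python3 - <<'E'
from h import *
st()
z=np.load("w6.npz");p,d=z["p"],z["d"];T=z["T"];i=dict(bot.camera_info("wrist"));i["view"]=z["view"]
W=cloud("wrist",d,i);Q=(W-T[:3,3])@T[:3,:3];b=(.18,-.22)
r=np.hypot(Q[...,0]-b[0],Q[...,1]-b[1]);a=np.degrees(np.arctan2(-(Q[...,1]-b[1]),Q[...,0]-b[0]))
m=(d>0)&(abs(Q[...,2]-2.2)<2)&(r>15)&(r<17.5)&(Q[...,1]<18)
h,e=np.histogram(a[m],bins=np.arange(-180,181,5));print(dict(zip(e[:-1].astype(int).tolist(),h.tolist())))
for k in range(6):
    c=k*60-4;dd=(a-c+180)%360-180;mm=m&(abs(dd)<20);print(c,mm.sum(),dd[mm].mean().round(2))
E
```

```text
t 16.9833 s 26.20 dx -0.22 dy -0.01 tilt [ 0.14 -0.11] turn -0.10 gap 46.37 F gx,gy,ax [-1.2  0.2  8. ] M [ 0.03  0.41 -0.08]
{-180: 21, -175: 15, -170: 1, -165: 0, -160: 0, -155: 0, -150: 0, -145: 0, -140: 0, -135: 21, -130: 17, -125: 24, -120: 22, -115: 7, -110: 0, -105: 0, -100: 0, -95: 0, -90: 0, -85: 0, -80: 0, -75: 22, -70: 18, -65: 27, -60: 24, -55: 5, -50: 0, -45: 0, -40: 0, -35: 0, -30: 0, -25: 0, -20: 5, -15: 18, -10: 20, -5: 18, 0: 31, 5: 6, 10: 0, 15: 0, 20: 0, 25: 0, 30: 0, 35: 0, 40: 3, 45: 17, 50: 23, 55: 23, 60: 20, 65: 11, 70: 0, 75: 0, 80: 0, 85: 0, 90: 0, 95: 0, 100: 0, 105: 19, 110: 20, 115: 18, 120: 19, 125: 8, 130: 0, 135: 0, 140: 0, 145: 0, 150: 0, 155: 0, 160: 0, 165: 25, 170: 16, 175: 17}
-4 98 0.02
56 97 0.15
116 84 0.16
176 95 0.85
236 91 0.12
296 96 0.27
```

>>> carry_out([
  [0,0,0,0,0,-0.06,0],
  [0,0,-0.9,0,0,0,0],
  [0,0,-0.9,0,0,0,0],
  [0,0,-0.9,0,0,0,0],
  [0,0,-0.9,0,0,0,0],
])

```text
time_s: 17.4
tool_pos: [516.9, -10.2, 179.6]
tool_rot: [0.048, 0.958, 0.077, 0.271]
ft_force: [-0.1, -0.2, -3.4]
finger_gap: 0.5
```

>>> carry_out([
  [0,0,-0.9,0,0,0,0],
  [0,0,-0.9,0,0,0,0],
  [0,0,-0.9,0,0,0,0],
  [0,0,-0.9,0,0,0,0],
  [0,0,-0.3,0,0,0,0],
])

```text
time_s: 17.82
tool_pos: [516.8, -10.2, 179.4]
tool_rot: [0.084, 0.939, 0.206, 0.262]
ft_force: [0.5, -1.0, -3.1]
finger_gap: 0.501
```

>>> carry_out([
  [0,0,0,0,0,0,0],
  [0,0,0,0,0,0,0],
  [0,0,0,0,0,0,0],
  [0,0,0,0,0,0,0],
  [0,0,0,0,0,0,0],
])

```text
time_s: 18.23
tool_pos: [517.5, -10.2, 180.5]
tool_rot: [0.084, 0.939, 0.205, 0.263]
ft_force: [0.6, -0.3, -2.7]
finger_gap: 0.501
```

```bash
python3 - <<'E'
from h import *
st()
T=pose();i=bot.camera_info("wrist");p,d=bot.capture("wrist");np.savez("w7.npz",p=p,d=d,T=T,view=i["view"])
from m import analyse;analyse("w7.npz");rows(goal(26.2,30.2),5)
E
```

```text
t 18.2333 s 27.32 dx -1.28 dy 0.01 tilt [ 0.03 -0.11] turn 29.81 gap 46.62 F gx,gy,ax [-0.9 -0.3 -2.6] M [ 0.01  0.4  -0.04]
hub z 2.17 (array([ 0.58, -0.04]), np.float64(0.24), array([ 0.58,  0.  , 23.56]), 220)
nose tip tool z 19.95
nose rim (array([1.3 , 0.63]), np.float64(0.2), array([ 1.23,  1.13, 12.55]), 48) [[-10.2, 6.8], [-7.5, 10.0], [-4.7, 12.1], [-1.9, 13.1], [0.9, 13.7], [3.8, 13.2], [6.6, 18.0], [9.4, 10.5]]
N 5 [0.005, 0.001, -0.02, 0.007, 0.005, 0.008]
```

>>> carry_out([
  [0,0,0,0.024,0.022,0,0],
  [0,0,0,0,0,0.03,0],
  [0,0,0,0,0,0.03,0],
  [0,0,0,0,0,0.02,0],
  [0,0,0,0,0,0,0],
])

```text
time_s: 18.7
tool_pos: [519.4, -10.6, 178.7]
tool_rot: [0.084, 0.939, 0.205, 0.263]
ft_force: [0.1, 0.4, -2.7]
finger_gap: 0.5
```

```bash
python3 - <<'E'
from h import *
st()
E
```

```text
t 18.7 s 24.72 dx -0.56 dy -0.17 tilt [ 0.01 -0.1 ] turn 29.83 gap 46.48 F gx,gy,ax [-1.4  0.4 -2.3] M [0.06 0.45 0.  ]
```

>>> carry_out([
  [0,0,0,0,0,0.05,0],
  [0,0,0,0,0,0.05,0],
  [0,0,0,0,0,0.05,0],
  [0,0,0,0,0,0.05,0],
  [0,0,0,0,0,0,0],
])

```text
time_s: 19.12
tool_pos: [522.7, -10.9, 173.5]
tool_rot: [0.084, 0.939, 0.205, 0.263]
ft_force: [0.1, 1.3, -3.6]
finger_gap: 0.501
```

```bash
python3 - <<'E'
from h import *
st()
E
```

```text
t 19.1167 s 18.57 dx -0.60 dy -0.17 tilt [ 0.01 -0.1 ] turn 29.84 gap 46.63 F gx,gy,ax [-1.9  1.3 -3.1] M [ 0.1   0.45 -0.02]
```

Meshed and sliding freely (s = 18.6 mm, no force). Continue down.

>>> carry_out([
  [0,0,0,0,0,0.07,0],
  [0,0,0,0,0,0.07,0],
  [0,0,0,0,0,0.07,0],
  [0,0,0,0,0,0.07,0],
  [0,0,0,0,0,0.07,0],
])

```text
time_s: 19.53
tool_pos: [528.2, -11.4, 164.7]
tool_rot: [0.084, 0.939, 0.205, 0.263]
ft_force: [-2.4, 1.8, -2.0]
finger_gap: 0.495
```

```bash
python3 - <<'E'
from h import *
st()
E
```

```text
t 19.5333 s 8.14 dx -0.51 dy -0.15 tilt [ 0.01 -0.1 ] turn 29.84 gap 46.06 F gx,gy,ax [-3.2  1.6 -0.4] M [0.36 0.81 0.03]
```

>>> carry_out([
  [0,0,0,0,0,0.06,0],
  [0,0,0,0,0,0.06,0],
  [0,0,0,0,0,0.05,0],
  [0,0,0,0,0,0.03,0],
  [0,0,0,0,0,0,0],
])

```text
time_s: 19.95
tool_pos: [531.4, -11.7, 159.6]
tool_rot: [0.084, 0.939, 0.205, 0.263]
ft_force: [-1.3, 2.5, -4.0]
finger_gap: 0.498
```

```bash
python3 - <<'E'
from h import *
st()
E
```

```text
t 19.95 s 2.20 dx -0.52 dy -0.18 tilt [ 0.01 -0.1 ] turn 29.84 gap 46.34 F gx,gy,ax [-3.4  2.4 -2.6] M [0.42 0.71 0.03]
```

>>> carry_out([
  [0,0,0,0,0,0.03,0],
  [0,0,0,0,0,0.03,0],
  [0,0,0,0,0,0.01,0],
  [0,0,0,0,0,0,0],
  [0,0,0,0,0,0,0],
])

```text
time_s: 20.37
tool_pos: [532.4, -11.7, 158.1]
tool_rot: [0.084, 0.939, 0.205, 0.263]
ft_force: [-4.9, 3.4, -0.4]
finger_gap: 0.504
```

```bash
python3 - <<'E'
from h import *
st()
E
```

```text
t 20.3667 s 0.38 dx -0.47 dy -0.14 tilt [ 0.01 -0.1 ] turn 29.84 gap 46.90 F gx,gy,ax [-4.7  3.   2.4] M [ 0.52  1.23 -0.03]
```

>>> carry_out([
  [0,0,0,0,0,0.01,0],
  [0,0,0,0,0,0.01,0],
  [0,0,0,0,0,0,0],
  [0,0,0,0,0,0,0],
  [0,0,0,0,0,0,0],
])

```text
time_s: 20.78
tool_pos: [532.5, -11.7, 158.0]
tool_rot: [0.084, 0.939, 0.205, 0.262]
ft_force: [-16.2, 3.9, 9.2]
finger_gap: 0.5
```

```bash
python3 - <<'E'
from h import *
st()
E
```

```text
t 20.7833 s 0.27 dx -0.45 dy -0.10 tilt [-0.02 -0.1 ] turn 29.85 gap 46.50 F gx,gy,ax [-9.1  2.4 16.6] M [ 0.37  2.15 -0.08]
```

>>> carry_out([
  [0,0,0,0,0,0,0.52],
  [0,0,0,0,0,0,0.6],
  [0,0,0,0,0,0,0.7],
  [0,0,0,0,0,0,0.75],
  [0,0,0,0,0,0,0.75],
])

```text
time_s: 21.2
tool_pos: [533.4, -12.1, 158.4]
tool_rot: [0.084, 0.939, 0.205, 0.264]
ft_force: [-1.0, 0.0, 0.2]
finger_gap: 0.731
```

>>> carry_out([
  [0,0,0,0,0,-0.05,0.75],
  [0,0,0,0,0,-0.2,0.75],
  [0,0,0,0,0,-0.4,0.75],
  [0,0,0,0,0,-0.6,0.75],
  [0,0,0,0,0,-0.8,0.75],
])

```text
time_s: 21.62
tool_pos: [499.2, -8.7, 209.0]
tool_rot: [0.083, 0.939, 0.205, 0.262]
ft_force: [0.2, 0.7, -0.0]
finger_gap: 0.753
```

>>> carry_out([
  [0,0,0,0,0,-0.8,0.75],
  [0,0,0,0,0,-0.8,0.75],
  [0,0,0,0,0,-0.6,0.75],
  [0,0,0,0,0,0,0.75],
  [0,0,0,0,0,0,0.75],
])

```text
time_s: 22.03
tool_pos: [466.0, -5.7, 267.5]
tool_rot: [0.085, 0.939, 0.205, 0.265]
ft_force: [0.7, -0.1, 0.0]
finger_gap: 0.747
```

```bash
python3 - <<'E'
from h import *
st()
T=pose();i=bot.camera_info("wrist");p,d=bot.capture("wrist");save("w8",p)
W=cloud("wrist",d,i);q=W-C;s=q@ax;r=np.hypot(q@gx,q@gy);ok=d>0
h,e=np.histogram(s[ok&(r<45)],bins=np.arange(-14,50,2));print({int(a):int(b) for a,b in zip(e,h) if b>20})
for nm,m in (("nose",ok&(r<8)&(s>38)),("hub end",ok&(r>18.5)&(r<22.5)&(s>28)&(s<40)),("disc",ok&(r>26)&(r<36)&(s>2)&(s<14))):
    P=W[m]
    for k in range(4):
        cm=P.mean(0);n=np.linalg.svd(P-cm,full_matrices=False)[2][2];n*=np.sign(n[2]);E=(P-cm)@n;P=P[abs(E)<2.5*E.std()+.1]
    print(nm,m.sum(),"s",np.median(s[m]).round(2),"mean",((P.mean(0)-C)@gx).round(2),((P.mean(0)-C)@gy).round(2),"angle",np.degrees(np.arccos(n@ax)).round(2))
E
```

```text
t 22.0333 s 128.41 dx 1.15 dy -0.11 tilt [ 0.25 -0.12] turn 29.84 gap 69.48 F gx,gy,ax [ 0.7 -0.1 -0.4] M [-0.01  0.12  0.02]
{-14: 307, -12: 747, -10: 258, -8: 237, -6: 38, 2: 76, 4: 80, 6: 1865, 8: 1979, 10: 80, 12: 29, 14: 39, 16: 38, 18: 50, 20: 62, 22: 74, 24: 176, 26: 237, 28: 86, 30: 121, 32: 687, 34: 880, 36: 29, 38: 97, 40: 305, 42: 534, 44: 72}
nose 390 s 43.03 mean 0.07 -0.09 angle 0.68
hub end 973 s 34.18 mean -0.3 0.47 angle 0.25
disc 2499 s 7.88 mean -3.47 6.01 angle 0.19
```

View pics/w8.png

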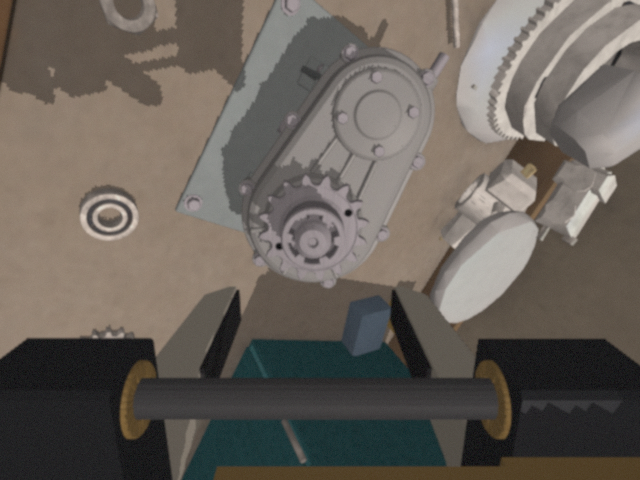

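The sprocket (around pixel 312,238) sits on the shaft, hub outward. Its hub end is at 34.2 mm and its disc top at 7.9 mm (nominal 34 and 8), square within 0.3°, and the gripper is clear of it.

```bash
python3 -c "
from cell import bot
print(bot.job_done())"
```

```text
the job is handed in; nothing more can be done
None
```

The drive sprocket is on the gearbox output shaft, hub outward, fully home against the shoulder and released. I handed the job in at about 22 s of the 48 s allowed.

- **Sequence:** I read the shaft's and the sprocket's spline angles from wrist depth images and gripped the hub at 40 N. I then moved the sprocket over the nose, meshed the splines and slid it home.
- **A mistake along the way:** I first lined the sprocket's splines up with the shaft's splines instead of with the gaps between them. It came to rest on the spline ends with up to about 33 N. I backed off, swept a few degrees under light contact of about 7–12 N, and then noticed the error. After backing off 2 mm, turning 30° and correcting the centring by 0.7 mm in each direction, it dropped in with almost no force. The final push against the shoulder was about 19 N.
- **Last checks:**
  - The hub end measured 34.2 mm above the shoulder plane (nominal 34) and the disc top 7.9 mm (nominal 8).
  - It was square within 0.3° and centred within about 0.5 mm.
  - The gripper was 128 mm clear with no wrist force.
- **Not measured:** I did not measure the bystanders again at the end. The arm kept clear of them, and no unexpected forces showed.

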